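Stand the little painting up on its kickstand

TASK

The little framed painting lies face down on the table with its kickstand clipped shut on its back. Squeeze the two catch buttons at the kickstand's sides together to free it, swing the kickstand out as far as it goes, then raise the painting by the bar handle at its top and leave it standing by itself, bottom edge on the table and leaning back on the kickstand, about where it lay. Leave the other things on the table where they are.

Things in the scene. Friction and masses are not known exactly. Their poses are not given: they have to be found in the camera images.
- painting: Framed painting, 120 mm wide (its y), 150 mm tall (its x) and 18 mm thick (its z), wooden frame, about 0.46 kg with its stand. Origin: centre of the painted face. x points to its top, z out of its back; it starts face down, so z points up. Beyond the top edge (x = 75 mm) two arms (their inner faces 50 mm apart, outer faces 70 mm) carry the bar handle.
- handle_bar (a point): Middle of the handle: a fixed round wooden bar, 16 mm thick, 50 mm free length, along the painting's y, at x = 119, z = 9 mm in the painting's frame (so it lies 1 mm above the table at the start). 36 mm free gap between bar and frame. Gripped across its thickness it can turn between the fingers, so the painting may swing under it.
- bottom_edge (a point): Middle of the painting's bottom edge on the back side (x = -75, z = 18 mm in its frame); it rests on the table when the painting stands leaning back.
- kickstand (a joint): Angle of the kickstand: 0 folded flat on the back, 0.733 rad fully out at its stop. Stiff hinge (about 0.05 N m), stays where it is left. The catch holds it shut (about 0.04 rad of play) until both buttons are in; pulled unpressed, the whole painting comes along. At the stop the painting stands leaning back about 20 degrees.
- hinge (a point): Middle of the hinge, at x = 45, z = 28 mm in the painting's frame; its axis is the painting's y. The kickstand, a wooden bar 30 mm wide, 14 mm thick, runs from here towards the bottom edge (folded: z = 21 to 35 mm); its free end rises as it opens. Two fixed catch brackets beside it, 56 mm over both, top at z = 34 mm, lie at x = -19 to -7 mm.
- foot (a point): Centre of the kickstand's rounded rubber foot (7 mm radius), 111 mm from the hinge axis.
- catch_buttons (a point): Midpoint between the two catch buttons, on the kickstand's centre line, 92 mm from the hinge. A flat steel button, 18 mm long, 13 mm high, stands out of each side: 43 mm over both at rest, 32 mm fully pressed. Each goes in 5.5 mm (along the painting's y, spring 1.5 to 4.5 N) and clears its catch from 4 mm. While gripped here both stay pressed: the same grip can swing the stand out.
- jar_near: small lidded paint jar, 54 mm wide, 65 mm tall; bystander, leave alone. Origin: centre of its underside.
- jar_far: second paint jar like the first; bystander, leave alone. Origin: centre of its underside.
- tape_roll: roll of tape lying flat, 90 mm wide, 24 mm tall; bystander, leave alone. Origin: centre of its underside.
- brush: flat paint brush lying on the table, 170 mm long; bystander, leave alone. Origin: under its middle part.
- palette_knife: palette knife lying on the table, 200 mm long; bystander, leave alone. Origin: under its middle part.
- bowl: white bowl, 110 mm wide, 45 mm tall; bystander, leave alone. Origin: centre of its underside.
Not all that is in view belongs to the job. Several things have the shape of the painting; the one meant has the colours described above.

How it is judged:
On the way:
1. the kickstand is swung out (beyond 0.6 rad) (value of joint kickstand above 0.6 rad), for 0.2 s.
At the end, for the whole second after the job is handed in: The kickstand is open beyond 0.6 rad; the painting stands at rest on the table, bottom edge (within 12 mm) and kickstand foot (its centre below 14 mm) both down, its height axis 0.15 to 0.52 rad off vertical, its handle above 150 mm, its bottom edge within 150 mm of where it was at the start (value of joint kickstand above 0.6 rad and angle between painting's own x axis and vertical between 0.15 and 0.52 rad and height (world z) of bottom_edge below 0.012 m and height (world z) of foot below 0.014 m and height (world z) of handle_bar above 0.15 m and distance of bottom_edge from where it was at the start of the episode below 0.15 m and linear speed of painting below 0.02 m/s and angular speed of painting below 0.1 rad/s); the robot touches nothing.
It fails at once if a bystander is pushed more than 40 mm from its place (distance of any of jar_near, jar_far, tape_roll, brush, palette_knife, bowl from where it was at the start of the episode above 0.04 m).
It also fails if it takes over 64 s, if anything falls off the work surface, if the arm or the gripper's body presses on something with over 40 N, if the wrist force passes 120 N, or if a joint passes its speed limit or range.

ROBOT

A 6-joint arm with a two-finger parallel gripper is mounted at the origin on the work surface. World frame = base frame: x ahead of the robot, y to its left, z up, the work surface at z = 0. Lengths are in m, angles in rad, forces in N, time in s.
With the tool pointing down it reaches from about 0.375 to 0.925 m from the base axis. Payload 5.7 kg.
Tool frame: the origin (TCP) lies where the fingers leave the gripper's body, on its centre line; the fingertips stand 73 mm ahead of it and the grasp point (between the pads) lies 54 mm ahead of it; x points along the fingers, z is the direction in which the jaws open and shut, and the axes are right-handed (so a half turn about x gives the same grasp; the last joint's range is limited). The gripper opens to 85 mm and grips with 20 to 120 N. Pads are 22 mm wide; open, the fingers measure 114 mm over their backs; the gripper's body (76 mm by 85 mm) begins 54 mm behind the grasp point. The pads swing forward as they close: fully open they stand 13 mm farther back than shut.
Start: joints at [1.005, 0.359, 1.51, -0, 1.272, -0.115], TCP at [0.261, 0.54, 0.304] pointing down, gripper open.
Joint ranges: [-2.97, 2.97], [-1.01, 2.36], [0.21, 2.38], [-0.96, 4.11], [0.2, 2.71], [-2.98, 2.98]. Speed limits (rad/s): [2.39, 2.39, 3.14, 3.14, 3.14, 3.14].

INTERFACE

Orientations are given as [roll, pitch, yaw] about the fixed x, y, z axes, in that order (R = Rz(yaw) Ry(pitch) Rx(roll)).
In Python, from rig import manip gives the robot as it stands.
- The arm moves only by the tool apply_moves, never from a script. Its argument "rows" is a list of rows, each a list of 2 entries, a list of its own where there are three numbers: the shift along the tool's x, y, z in cm, then the turn about the tool's x in rad. A call has 1 to 12 rows; each row is the pose to reach, as a shift and turn from the pose measured when the call began, along the tool's axes at that moment; what a row does not reach only later rows make up. A row lasts 1/10 s, in which the tool goes at most 50 mm and 8.59 degrees, less where a joint would pass 70% of its speed; a pose out of reach is approached as far as the arm can. A call with a gripper value outside its range is refused whole. "jaw" is the gripper's target within -1 to 1 (fully open at 1, half-way at 0, shut at -1), set as the call begins (left out, the last holds). The fingers move at their own pace and stop on an object; "squeeze" is the grip in N (left out, the last holds). Time passes only in rows, so rows that repeat a pose let the fingers close. It gives the time, the measured TCP pose, the force and the opening at its end, in the units of the state.
- manip.sense(): the state, without advancing time (a new reading comes with each control period).
- manip.grab_frame(name): name is "scene" or "top" or "wrist"; returns a dict with "color" (480x640x3 uint8, blue, green, red), "fx", "fy", "cx", "cy" (pixels), "k1" (the pictures are not rectified: a ray, as slopes to the right and down, at radius r is drawn at 1 + k1 r^2 times it, then the intrinsics apply), "rvec" (rotation vector, rad) and "tvec" (3), from world to camera coordinates, as OpenCV has them. Camera axes: x right, y down, z forward; pixel columns grow to the right and rows downward; lengths in m; the calibration is good to about 2 mm. A picture is of the moment at which its call begins. There is no depth.
- manip.job_done(): hands the job in, once; it reports no verdict.
The state is a dict: "clock": time; "joint_pos": joint angles; "dq": joint speeds; "joint_efforts": joint torques, N m; "tcp_pos": TCP position; "orientation": TCP orientation; "wrist_force": force on the tool from outside, world axes, zero at the start; "torque": the same for the moment, N m; "opening": finger opening in m.
Only numpy, scipy, OpenCV 4.12 (cv2) and the standard library are available. Lean on these libraries where they do the work, as an engineer would, in place of code of your own. Each camera call takes 0.05 s, during which the arm holds its last target.

## Working session

There is one attempt and no reset: what is moved stays moved. The work goes in short steps, Python scripts to look and compute and a tool call to move; the robot and the scene stay as the last step left them, time stands still between calls to the robot, and variables do not carry over. Pictures are saved under pics/ and viewed, and the job is handed in when it is done.

Besides the shell and the picture viewer there is one more tool, called after "Request:" as a command line: name --argument value ..., lists and objects as JSON in quotes. apply_moves: Moves the arm, as the interface text tells. Its arguments: {"type":"object","properties":{"rows":{"type":"array","items":{"type":"array"}},"jaw":{"type":"number"},"squeeze":{"type":"number"}},"required":["rows"]}

```bash
ls; mkdir -p pics; python3 - <<'E'
from rig import manip
import cv2
s=manip.sense(); print(s)
for n in ["scene","top","wrist"]:
    f=manip.grab_frame(n); cv2.imwrite(f"pics/{n}0.png",f["color"]); print(n,{k:v for k,v in f.items() if k!="color"})
E
```

```text
pics
{'clock': 0.0, 'joint_pos': array([ 1.00487986e+00,  3.59444448e-01,  1.51142394e+00,  4.65069545e-06,
        1.27249182e+00, -1.15140790e-01]), 'dq': array([-0.00051259, -0.0007217 ,  0.00206778, -0.00212886, -0.00059076,
        0.00052171]), 'joint_efforts': array([-3.14630364e-03, -5.27621341e+01, -2.78608167e+01, -5.30765356e-04,
        1.33633730e-02, -2.09375003e-05]), 'tcp_pos': array([0.26113405, 0.53959258, 0.30309275]), 'orientation': array([ 3.0239383 ,  1.56902876, -2.13922773]), 'wrist_force': array([-1.16677939,  0.33733819, -0.69716212]), 'torque': array([ 0.01648008, -0.00108648,  0.01734963]), 'opening': 0.0853000196607312}
scene {'fx': 522.2169966465672, 'fy': 522.2169966465672, 'cx': 323.13735292185567, 'cy': 235.18628873120264, 'k1': -0.11062254007573204, 'rvec': array([ 2.35438196,  1.17677504, -0.31591244]), 'tvec': array([-0.31252822, -0.33396026,  1.59155256])}
top {'fx': 617.8344674667936, 'fy': 617.8344674667936, 'cx': 330.5469615139958, 'cy': 258.1816682194532, 'k1': 0.012464528786221726, 'rvec': array([ 2.13338373, -2.17982847,  0.1108935 ]), 'tvec': array([0.00551044, 0.55904354, 1.45222584])}
wrist {'fx': 373.67623079814075, 'fy': 373.67623079814075, 'cx': 319.6687600045971, 'cy': 238.19022921775317, 'k1': -0.05036917524234205, 'rvec': array([-2.42017288, -1.51687928, -0.24492676]), 'tvec': array([-0.59879506, -0.03971833,  0.38188217])}
```

View pics/scene0.png

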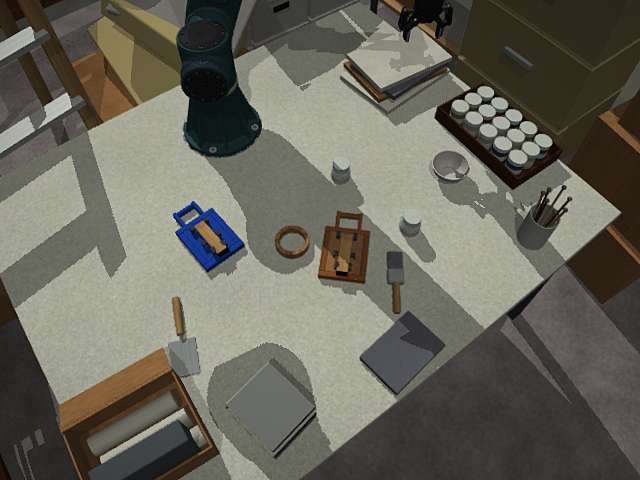

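View pics/top0.png

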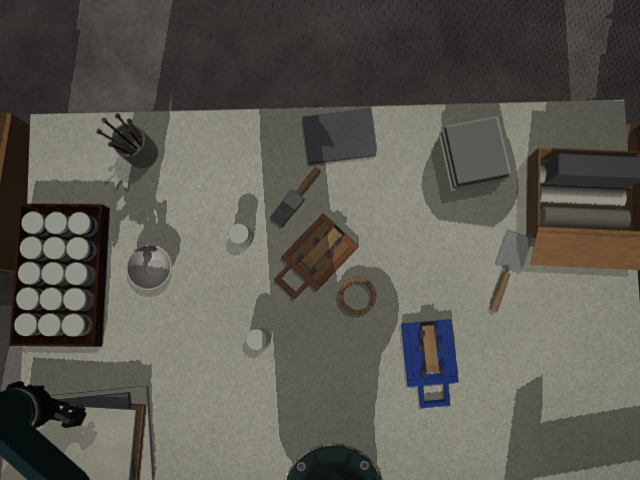

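View pics/wrist0.png

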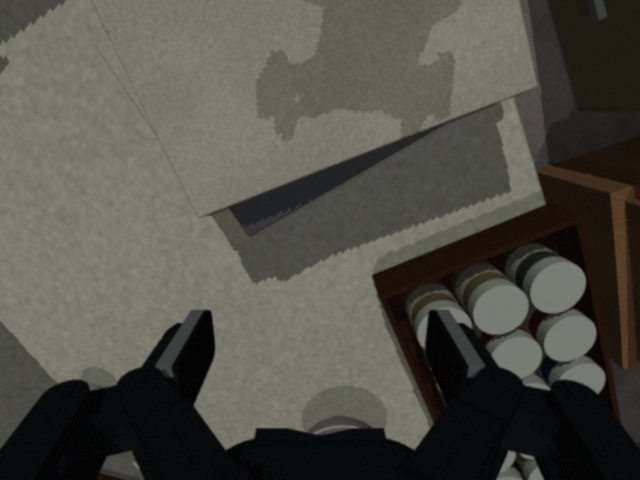

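Candidates: the wooden frame at top (318,252) / scene (345,250), and the blue frame at top (430,350) / scene (208,237). The description says a wooden frame, so I choose the first and check it in close crops.

```bash
cat > h.py <<'E'
import numpy as np, cv2
from scipy.spatial.transform import Rotation as Ro
from rig import manip
def ray(f,uv):
    uv=np.atleast_2d(np.asarray(uv,float)); d=np.c_[(uv[:,0]-f["cx"])/f["fx"],(uv[:,1]-f["cy"])/f["fy"]]
    p=d.copy()
    for _ in range(20): p=d/(1+f["k1"]*(p**2).sum(1))[:,None]
    R=cv2.Rodrigues(f["rvec"])[0]; o=-R.T@f["tvec"]
    return o,np.c_[p,np.ones(len(p))]@R
def plane(f,uv,z):
    o,d=ray(f,uv); return o+d*((z-o[2])/d[:,2])[:,None]
def proj(f,P):
    P=np.atleast_2d(P); R=cv2.Rodrigues(f["rvec"])[0]; c=P@R.T+f["tvec"]; s=c[:,:2]/c[:,2:]
    s=s*(1+f["k1"]*(s**2).sum(1))[:,None]
    return s*[f["fx"],f["fy"]]+[f["cx"],f["cy"]]
def crop(f,name,x0,y0,x1,y1,k):
    cv2.imwrite("pics/"+name,cv2.resize(f["color"][y0:y1,x0:x1],None,fx=k,fy=k,interpolation=cv2.INTER_CUBIC))
E
python3 - <<'E'
from h import *
f=manip.grab_frame("top"); crop(f,"top1.png",220,160,400,320,4)
g=manip.grab_frame("scene"); crop(g,"scene1.png",260,140,440,310,4)
for n,fr,uv in (("T",f,[(238,233),(257,340),(356,296),(150,267)]),("T0",f,[(318,252),(290,280)])): print(n,plane(fr,uv,0.02))
E
```

```text
T [[ 0.62723093  0.21787835  0.02      ]
 [ 0.36766778  0.1733318   0.02      ]
 [ 0.46757701 -0.06567     0.02      ]
 [ 0.54866601  0.4317935   0.02      ]]
T0 [[0.57619385 0.02371573 0.02      ]
 [0.50959727 0.09257746 0.02      ]]
```

View pics/top1.png

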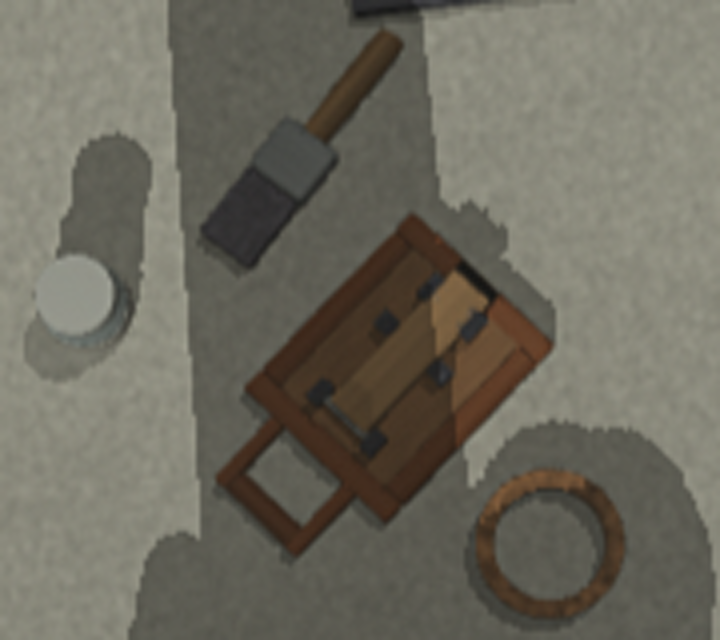

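View pics/scene1.png

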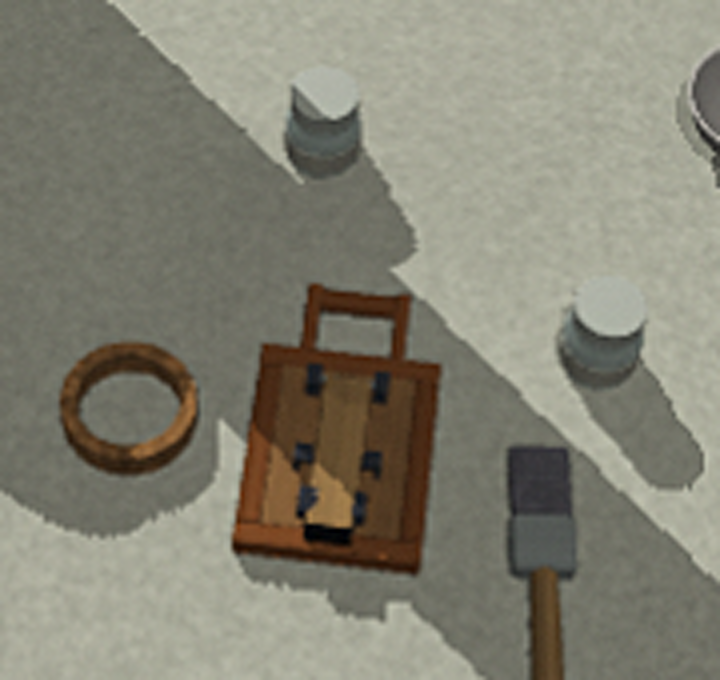

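```bash
python3 - <<'E'
from h import *
def corners(f,box):
    x0,y0,x1,y1=box; im=f["color"][y0:y1,x0:x1]; im=cv2.resize(im,None,fx=4,fy=4,interpolation=cv2.INTER_CUBIC)
    hsv=cv2.cvtColor(im,cv2.COLOR_BGR2HSV); m=((hsv[...,1]>100)&((hsv[...,0]<22)|(hsv[...,0]>170))).astype(np.uint8)*255
    m=cv2.morphologyEx(m,cv2.MORPH_CLOSE,np.ones((25,25)))
    m=cv2.morphologyEx(m,cv2.MORPH_OPEN,np.ones((55,55)))
    cs,_=cv2.findContours(m,0,2); c=max(cs,key=cv2.contourArea)
    a=cv2.approxPolyDP(cv2.convexHull(c),0.04*cv2.arcLength(c,True),True)[:,0]
    return (a+.5)/4-.5+[x0,y0]
for n,box in(("top",(270,205,365,305)),("scene",(312,205,375,290))):
    f=manip.grab_frame(n); a=corners(f,box); P=plane(f,a,.018)
    print(n,a.round(1).tolist(),P.round(4).tolist(),P.mean(0), np.linalg.norm(P-np.roll(P,1,0),axis=1))
    man={"top":np.array([(412,213),(553,347),(388,522),(248,388)])/4.+[219.6,159.6],"scene":np.array([(262,346),(441,366),(418,573),(234,550)])/4.+[259.6,139.6]}[n]
    P=plane(f,man,.018); print("man",P.round(4).tolist(),P.mean(0).round(4),np.linalg.norm(P-np.roll(P,1,0),axis=1))
    hb={"top":np.array([(218,478),(296,557)])/4.+[219.6,159.6],"scene":np.array([(312,285),(411,297)])/4.+[259.6,139.6]}[n]
    print("handle outer corners",plane(f,hb,.012))
    bt={"top":np.array([(431,284),(476,325),(387,322),(440,373)])/4.+[219.6,159.6],"scene":np.array([(307,502),(359,507),(302,457),(372,462)])/4.+[259.6,139.6]}[n]
    print("buttons, brackets",plane(f,bt,.034))
E
```

```text
top [[330.1, 219.6], [351.1, 253.1], [319.6, 285.9], [302.9, 285.9], [285.1, 252.6]] [[0.6555, -0.0073, 0.018], [0.5719, -0.0566, 0.018], [0.494, 0.0214, 0.018], [0.4949, 0.0618, 0.018], [0.5767, 0.1037, 0.018]] [0.55858158 0.0246035  0.018     ] [0.1361195  0.09700389 0.11019974 0.04045104 0.09194059]
man [[0.6727, 0.0107, 0.018], [0.5881, -0.0733, 0.018], [0.4839, 0.0289, 0.018], [0.5672, 0.1124, 0.018]] [0.578  0.0197 0.018 ] [0.14651514 0.11923448 0.14589806 0.11791669]
handle outer corners [[0.51328292 0.13180056 0.012     ]
 [0.46435555 0.08508705 0.012     ]]
buttons, brackets [[ 6.25929466e-01 -2.31856345e-04  3.40000000e-02]
 [ 6.00356686e-01 -2.67997440e-02  3.40000000e-02]
 [ 6.03394270e-01  2.67219983e-02  3.40000000e-02]
 [ 5.71749359e-01 -4.54347740e-03  3.40000000e-02]]
scene [[325.1, 226.1], [368.1, 230.6], [364.4, 281.4], [319.6, 277.6]] [[0.4877, 0.0298, 0.018], [0.5669, 0.1126, 0.018], [0.6763, 0.01, 0.018], [0.601, -0.0733, 0.018]] [0.58297109 0.01979752 0.018     ] [0.15316589 0.11453962 0.15002146 0.11231814]
man [[0.4876, 0.0298, 0.018], [0.5708, 0.1153, 0.018], [0.6791, 0.0069, 0.018], [0.5975, -0.0755, 0.018]] [0.5837 0.0191 0.018 ] [0.15219588 0.11926486 0.15330612 0.11589628]
handle outer corners [[0.46589872 0.08904224 0.012     ]
 [0.51370577 0.1369394  0.012     ]]
buttons, brackets [[ 6.04387956e-01 -2.35464581e-02  3.40000000e-02]
 [ 6.26682946e-01  3.72562756e-04  3.40000000e-02]
 [ 5.76978099e-01 -6.31229734e-03  3.40000000e-02]
 [ 6.06410741e-01  2.70422068e-02  3.40000000e-02]]
```

The mask corners were poor in top (the outline merged), but the hand-picked corners give about 147–153 × 118 mm, against the known 150 × 120. The two views agree to about 5 mm. The handle and buttons also sit where the frame geometry predicts.

```bash
cat >> h.py <<'E'
C=np.array([0.5800,0.0197]); YAW=np.deg2rad(135.6)
U=np.array([np.cos(YAW),np.sin(YAW)])
def mv(p,jawaz=None):
    s=manip.sense(); R=Ro.from_euler('xyz',s["orientation"]).as_matrix()
    d=R.T@(np.asarray(p)-s["tcp_pos"])*100
    t=0
    if jawaz is not None:
        az=np.arctan2(R[1,2],R[0,2]); t=-(jawaz-az); t=(t+np.pi/2)%np.pi-np.pi/2
    print("t",round(s["clock"],2),"tcp",s["tcp_pos"].round(4),"q",s["joint_pos"].round(2),"toolx",R[:,0].round(3),"F",s["wrist_force"].round(1),"op",round(s["opening"],4))
    print("shift cm",d.round(2),"turn",round(t,3))
E
python3 - <<'E'
from h import *
b=C-.047*U; print(b, C+.119*U)
mv([*b,.2],YAW-np.pi/2)
E
```

```text
[ 0.61358022 -0.01318418] [0.49497775 0.10295994]
t 0.35 tcp [0.2613 0.54   0.3037] q [ 1.    0.36  1.51 -0.    1.27 -0.12] toolx [-0. -0. -1.] F [-1.3  0.3 -1. ] op 0.085
shift cm [ 10.38 -55.8  -34.44] turn 0.324
```

Request:
apply_moves --rows '[[[3,-55.8,-34.4],0.32],[[3,-55.8,-34.4],0.32],[[3,-55.8,-34.4],0.32],[[3,-55.8,-34.4],0.32],[[3,-55.8,-34.4],0.32],[[5,-55.8,-34.4],0.32],[[8,-55.8,-34.4],0.32],[[8,-55.8,-34.4],0.32],[[8,-55.8,-34.4],0.32],[[8,-55.8,-34.4],0.32],[[8,-55.8,-34.4],0.32],[[8,-55.8,-34.4],0.32]]' --jaw 0.4 --squeeze 30

```text
clock: 1.55
tcp_pos: [0.5819, 0.0364, 0.2345]
orientation: [-1.956, 1.57, -1.156]
wrist_force: [0.7, 1.0, -0.9]
opening: 0.06
```

Request:
apply_moves --rows '[[[0,0,0],0]]'

```text
clock: 1.65
tcp_pos: [0.5852, 0.0315, 0.2336]
orientation: [-1.597, 1.568, -0.802]
wrist_force: [-1.4, -0.4, 0.8]
opening: 0.0601
```

```bash
python3 - <<'E'
from h import *
b=C-.047*U
mv([*b,.15],YAW-np.pi/2)
E
```

```text
t 1.65 tcp [0.5852 0.0315 0.2336] q [-0.06  0.41  1.62 -0.    1.11 -0.86] toolx [ 0.002 -0.002 -1.   ] F [-1.4 -0.4  0.8] op 0.0601
shift cm [ 8.38 -5.13 -1.2 ] turn -0.001
```

Request:
apply_moves --rows '[[[4,-5.1,-1.2],0],[[8.4,-5.1,-1.2],0],[[8.4,-5.1,-1.2],0],[[8.4,-5.1,-1.2],0],[[8.4,-5.1,-1.2],0]]'

```text
clock: 2.15
tcp_pos: [0.6135, -0.0121, 0.1509]
orientation: [-1.414, 1.567, -0.619]
wrist_force: [0.3, 1.0, -0.2]
opening: 0.06
```

```bash
python3 - <<'E'
from h import *
b=C-.047*U
mv([*b,.0945],YAW-np.pi/2)
f=manip.grab_frame("wrist"); cv2.imwrite("pics/w2.png",f["color"])
P=lambda x,y,z: [*(C+x*U+y*np.array([-U[1],U[0]])),z]
print(proj(f,[P(-47,0,0)] if 0 else [P(-.047,.0215,.028),P(-.047,-.0215,.028),P(-.075,.06,.018),P(-.075,-.06,.018)]).round(0))
E
```

```text
t 2.15 tcp [ 0.6135 -0.0121  0.1509] q [-0.13  0.54  1.63 -0.    0.96 -0.93] toolx [ 0.003 -0.002 -1.   ] F [ 0.3  1.  -0.2] op 0.06
shift cm [ 5.64 -0.06 -0.07] turn -0.0
[[281. 270.]
 [358. 270.]
 [222. 305.]
 [417. 305.]]
```

View pics/w2.png

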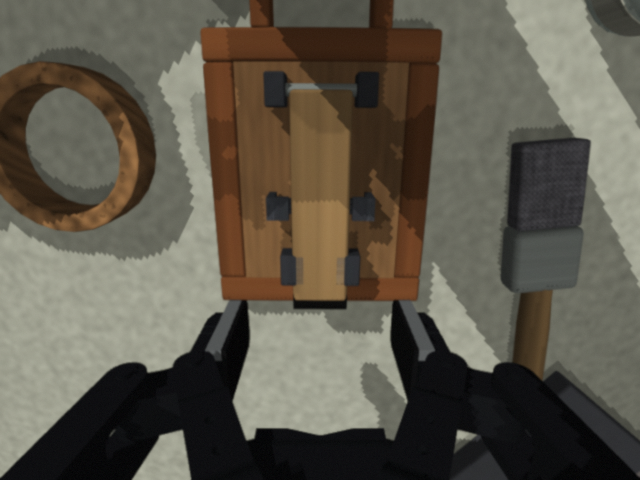

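The wrist view shows the buttons at (288,268) and (352,268), centred between the fingers within 1 px. The frame is about 2 mm further toward the handle than I estimated, so I correct for that and descend.

```bash
echo 'C=C+.0017*U' >> h.py; python3 - <<'E'
from h import *
b=C-.047*U
mv([*b,.0945],YAW-np.pi/2)
E
```

```text
t 2.2 tcp [ 0.6139 -0.0121  0.1516] q [-0.13  0.54  1.63 -0.    0.96 -0.93] toolx [ 0.005 -0.002 -1.   ] F [-0.4 -0.   0.4] op 0.0599
shift cm [ 5.71  0.14 -0.11] turn 0.0
```

Request:
apply_moves --rows '[[[2,0.14,-0.1],0],[[4,0.14,-0.1],0],[[5,0.14,-0.1],0],[[5.5,0.14,-0.1],0],[[5.7,0.14,-0.1],0],[[5.7,0.14,-0.1],0]]'

```text
clock: 2.8
tcp_pos: [0.6129, -0.0118, 0.0953]
orientation: [-1.22, 1.565, -0.424]
wrist_force: [0.1, 0.1, 0.3]
opening: 0.06
```

```bash
python3 - <<'E'
from h import *
b=C-.047*U
mv([*b,.0945],YAW-np.pi/2)
f=manip.grab_frame("wrist"); cv2.imwrite("pics/w3.png",f["color"])
E
```

```text
t 2.8 tcp [ 0.6129 -0.0118  0.0953] q [-0.13  0.62  1.67 -0.    0.85 -0.93] toolx [ 0.005 -0.002 -1.   ] F [0.1 0.1 0.3] op 0.06
shift cm [ 0.08  0.02 -0.05] turn 0.0
```

View pics/w3.png

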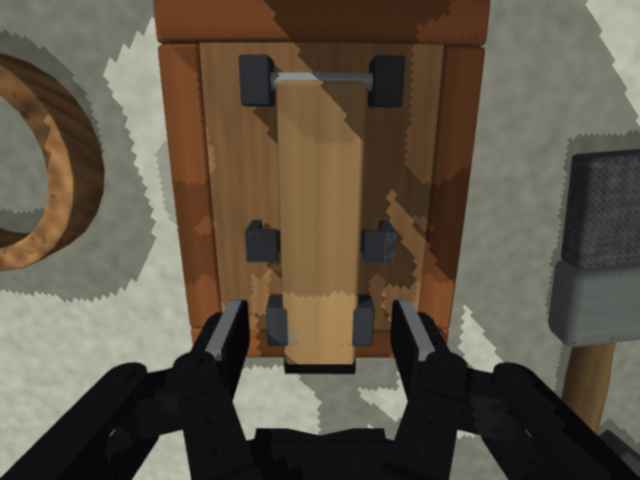

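Pads straddle both buttons (267–373, rows 295–345), with no contact force. Closing.

Request:
apply_moves --rows '[[[0,0,0],0],[[0,0,0],0],[[0,0,0],0],[[0,0,0],0],[[0,0,0],0],[[0,0,0],0],[[0,0,0],0],[[0,0,0],0]]' --jaw -1 --squeeze 35

```text
clock: 3.65
tcp_pos: [0.6135, -0.0123, 0.0964]
orientation: [-1.194, 1.563, -0.398]
wrist_force: [-1.4, -1.0, 6.3]
opening: 0.0288
```

```bash
python3 - <<'E'
from h import *
mv([*(C-.047*U),.0945],YAW-np.pi/2)
f=manip.grab_frame("wrist"); cv2.imwrite("pics/w4.png",f["color"])
s=manip.sense(); R=Ro.from_euler('xyz',s["orientation"]).as_matrix()
for th in np.linspace(.08,.80,10):
    d=np.array([*((.092-.092*np.cos(th))*U),.092*np.sin(th)]); print(round(th,2),(R.T@d*100).round(2))
E
```

```text
t 3.65 tcp [ 0.6135 -0.0123  0.0964] q [-0.13  0.62  1.67 -0.    0.85 -0.93] toolx [ 0.007 -0.003 -1.   ] F [-1.4 -1.   6.3] op 0.0288
shift cm [ 0.19  0.1  -0.06] turn 0.0
0.08 [-0.74  0.02  0.  ]
0.16 [-1.47  0.11  0.  ]
0.24 [-2.19  0.25  0.01]
0.32 [-2.9   0.45  0.01]
0.4 [-3.59  0.7   0.01]
0.48 [-4.26  1.01  0.01]
0.56 [-4.9   1.37  0.01]
0.64 [-5.51  1.78  0.02]
0.72 [-6.08  2.24  0.02]
0.8 [-6.62  2.74  0.02]
```

View pics/w4.png

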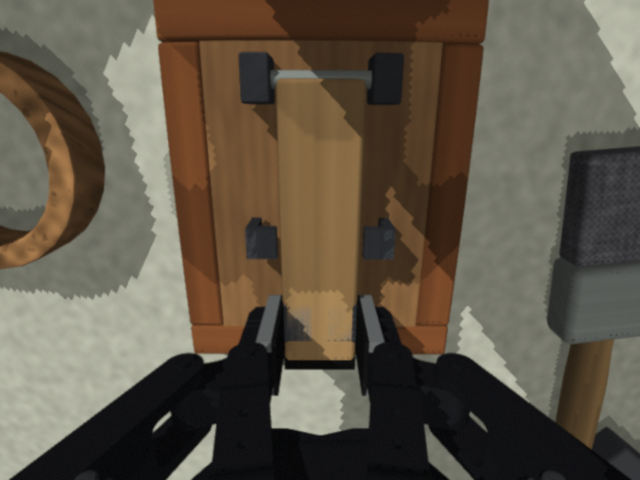

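Request:
apply_moves --rows '[[[-0.4,0,0],0],[[-0.7,0,0],0],[[-1.1,0.05,0],0],[[-1.5,0.1,0],0],[[-1.8,0.2,0],0],[[-2.2,0.25,0],0],[[-2.2,0.25,0],0]]'

```text
clock: 4.4
tcp_pos: [0.6116, -0.0103, 0.119]
orientation: [-1.164, 1.563, -0.368]
wrist_force: [-0.2, 1.2, -2.5]
opening: 0.0289
```

```bash
python3 - <<'E'
from h import *
mv([*(C-.047*U),.0945],YAW-np.pi/2)
f=manip.grab_frame("wrist"); cv2.imwrite("pics/w5.png",f["color"])
E
```

```text
t 4.4 tcp [ 0.6116 -0.0103  0.119 ] q [-0.13  0.58  1.66 -0.    0.89 -0.92] toolx [ 0.008 -0.003 -1.   ] F [-0.2  1.2 -2.5] op 0.0289
shift cm [ 2.45 -0.15 -0.08] turn 0.0
```

View pics/w5.png

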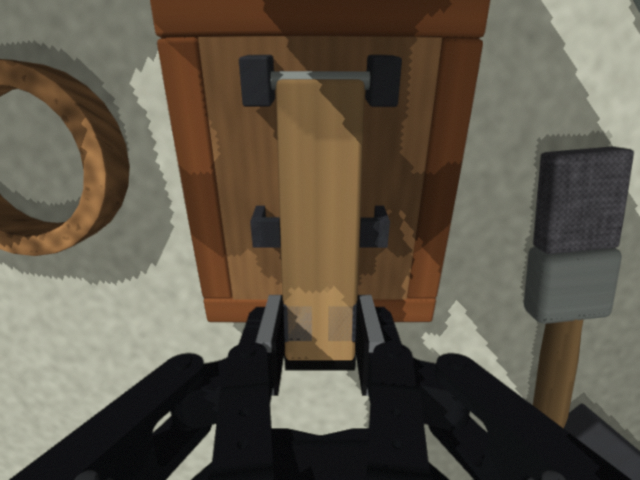

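The painting's bottom edge dropped away from the gripper (row 355→322) while the hinge stayed put, so the catch is free and the stand is opening. Continue the arc.

Request:
apply_moves --rows '[[[-0.4,0.1,0],0],[[-0.9,0.25,0],0],[[-1.4,0.45,0],0],[[-1.8,0.65,0],0],[[-2.3,0.85,0],0],[[-2.7,1.1,0],0],[[-3.1,1.4,0],0],[[-3.5,1.7,0],0],[[-3.9,2.0,0],0],[[-4.15,2.25,0],0],[[-4.15,2.25,0],0]]'

```text
clock: 5.55
tcp_pos: [0.5949, 0.006, 0.1605]
orientation: [-1.136, 1.563, -0.34]
wrist_force: [0.0, 1.5, -2.4]
opening: 0.029
```

```bash
python3 - <<'E'
from h import *
mv([*(C-(.092*np.cos(.74)-.045)*U),.096+.092*np.sin(.74)],YAW-np.pi/2)
f=manip.grab_frame("wrist"); cv2.imwrite("pics/w6.png",f["color"])
f=manip.grab_frame("scene"); crop(f,"s6.png",240,140,440,310,4)
E
```

```text
t 5.55 tcp [0.5949 0.006  0.1605] q [-0.11  0.51  1.67 -0.    0.95 -0.9 ] toolx [ 0.007 -0.003 -1.   ] F [ 0.   1.5 -2.4] op 0.029
shift cm [ 0.25 -0.09 -0.06] turn 0.0
```

View pics/w6.png

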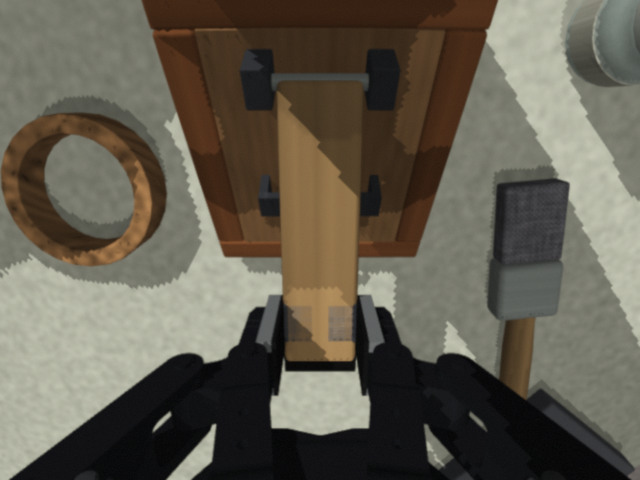

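View pics/s6.png

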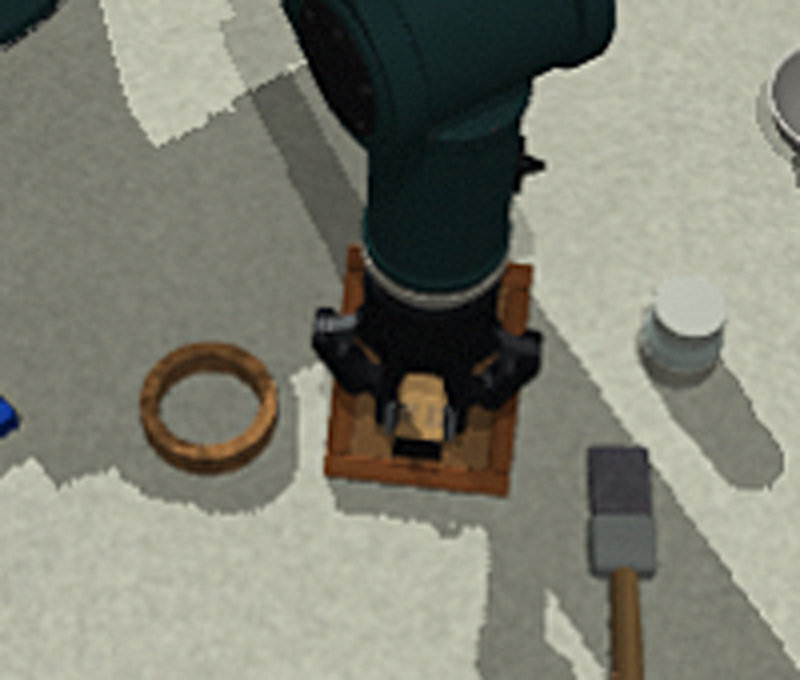

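Comparing views: the hinge stays at row 77 in the wrist picture while the frame's near edge recedes. The pads therefore hold the stand level, and the painting hangs tilted from the hinge with its top end up, at an estimated 0.6 rad. That still opens the stand. I'll raise 2 cm more so the weight takes it to the stop, then let it down.

Request:
apply_moves --rows '[[[-0.5,0,0],0],[[-1,0,0],0],[[-1.5,0,0],0],[[-2,0,0],0],[[-2,0,0],0],[[-2,0,0],0]]'

```text
clock: 6.25
tcp_pos: [0.595, 0.0058, 0.1805]
orientation: [-1.114, 1.563, -0.318]
wrist_force: [0.2, -0.2, -3.9]
opening: 0.029
```

```bash
python3 - <<'E'
from h import *
mv([*(C-(.092*np.cos(.74)-.045)*U),.096+.092*np.sin(.74)],YAW-np.pi/2)
f=manip.grab_frame("wrist"); cv2.imwrite("pics/w7.png",f["color"])
f=manip.grab_frame("scene"); crop(f,"s7.png",240,140,440,310,4)
E
```

```text
t 6.25 tcp [0.595  0.0058 0.1805] q [-0.11  0.48  1.66 -0.    1.   -0.9 ] toolx [ 0.008 -0.002 -1.   ] F [ 0.2 -0.2 -3.9] op 0.029
shift cm [ 2.24 -0.07 -0.06] turn 0.0
```

View pics/w7.png

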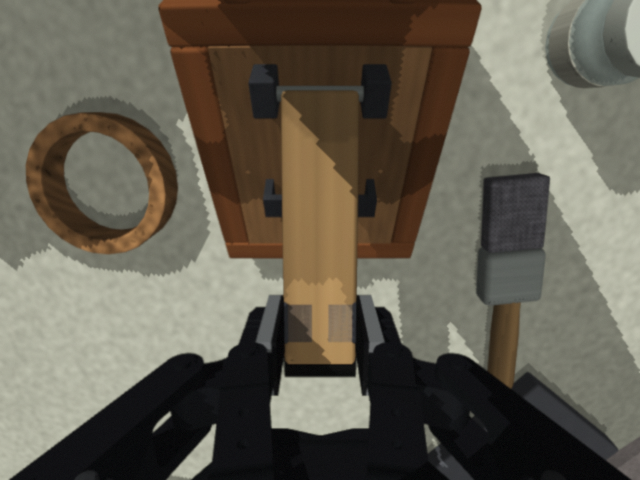

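View pics/s7.png

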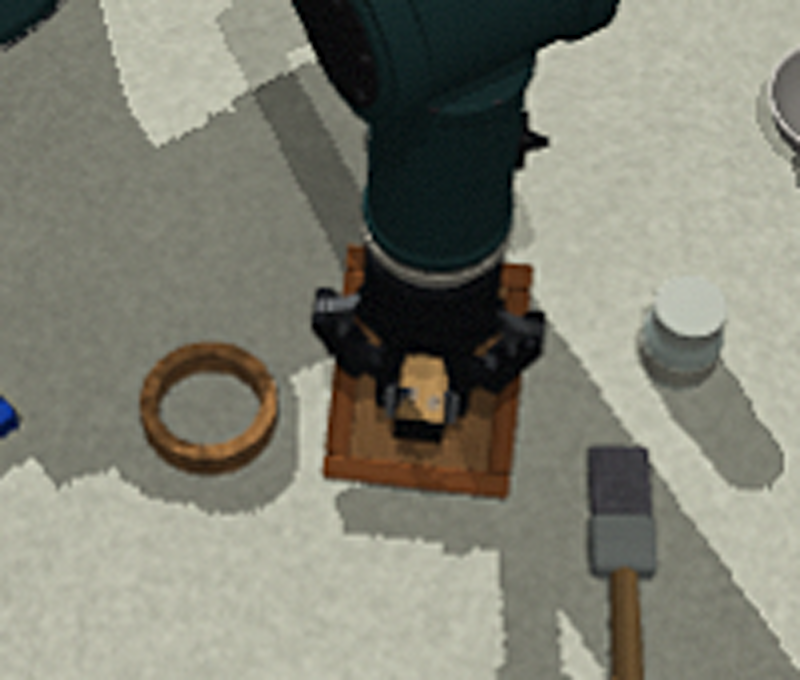

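The hinge dropped to row 90, so the stand is now slipping in the pads, and the load is near full weight. The stand must be at or near its stop. I'll ease the grip to 20 N so the painting can turn down gently in the pads.

Request:
apply_moves --rows '[[[0,0,0],0],[[0,0,0],0],[[0,0,0],0],[[0.4,0,0],0],[[0.8,0,0],0],[[0.8,0,0],0]]' --squeeze 20

```text
clock: 6.95
tcp_pos: [0.5943, 0.006, 0.1714]
orientation: [-1.159, 1.565, -0.363]
wrist_force: [0.6, -0.2, -3.7]
opening: 0.0294
```

```bash
python3 - <<'E'
from h import *
mv([*(C-(.092*np.cos(.74)-.045)*U),.096+.092*np.sin(.74)],YAW-np.pi/2)
f=manip.grab_frame("wrist"); cv2.imwrite("pics/w8.png",f["color"])
E
```

```text
t 6.95 tcp [0.5943 0.006  0.1714] q [-0.11  0.49  1.66 -0.    0.98 -0.9 ] toolx [ 0.006 -0.002 -1.   ] F [ 0.6 -0.2 -3.7] op 0.0294
shift cm [ 1.33 -0.13 -0.03] turn 0.0
```

View pics/w8.png

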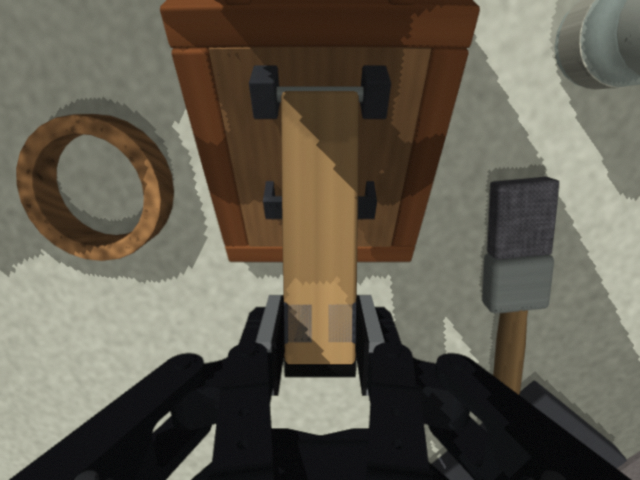

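Request:
apply_moves --rows '[[[0.3,0,0],0],[[0.6,0,0],0],[[0.9,0,0],0],[[1.2,0,0],0],[[1.2,0,0],0],[[1.2,0,0],0]]' --jaw -0.25

```text
clock: 7.6
tcp_pos: [0.5954, 0.0056, 0.1601]
orientation: [-1.121, 1.563, -0.326]
wrist_force: [2.4, -3.0, 1.8]
opening: 0.0321
```

```bash
python3 - <<'E'
from h import *
mv([*(C-(.092*np.cos(.74)-.045)*U),.096+.092*np.sin(.74)],YAW-np.pi/2)
f=manip.grab_frame("wrist"); cv2.imwrite("pics/w9.png",f["color"])
E
```

```text
t 7.6 tcp [0.5954 0.0056 0.1601] q [-0.11  0.51  1.67 -0.    0.95 -0.9 ] toolx [ 0.008 -0.003 -1.   ] F [ 2.4 -3.   1.8] op 0.0321
shift cm [ 0.2  -0.03 -0.07] turn -0.0
```

View pics/w9.png

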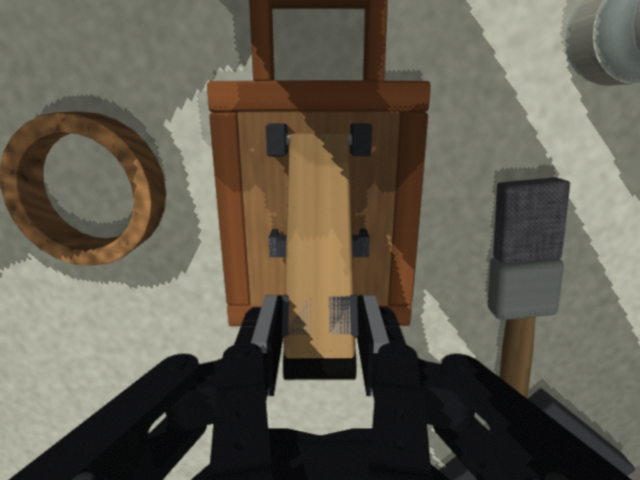

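The painting lies flat again with the stand up. Release and rise.

Request:
apply_moves --rows '[[[0,0,0],0],[[0,0,0],0],[[0,0,0],0],[[0,0,0],0],[[-2,0,0],0],[[-5,0,0],0],[[-9,0,0],0],[[-9,0,0],0]]' --jaw 0.3

```text
clock: 8.45
tcp_pos: [0.5976, 0.0058, 0.2553]
orientation: [-0.99, 1.554, -0.194]
wrist_force: [1.3, -0.2, -0.7]
opening: 0.0558
```

```bash
python3 - <<'E'
from h import *
mv([*(C+.119*U),.2],YAW)
f=manip.grab_frame("wrist"); cv2.imwrite("pics/w10.png",f["color"])
f=manip.grab_frame("top"); crop(f,"t10.png",220,160,400,320,4)
E
```

```text
t 8.45 tcp [0.5976 0.0058 0.2553] q [-0.11  0.39  1.58 -0.    1.15 -0.9 ] toolx [ 0.017 -0.003 -1.   ] F [ 1.3 -0.2 -0.7] op 0.0558
shift cm [ 5.33 14.37 -0.29] turn -1.571
```

View pics/w10.png

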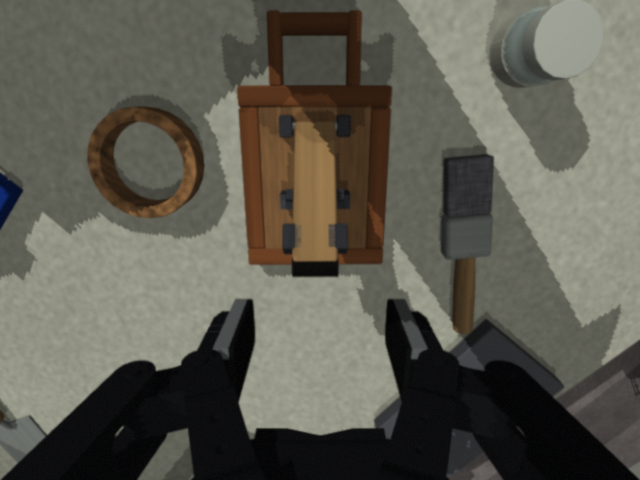

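View pics/t10.png

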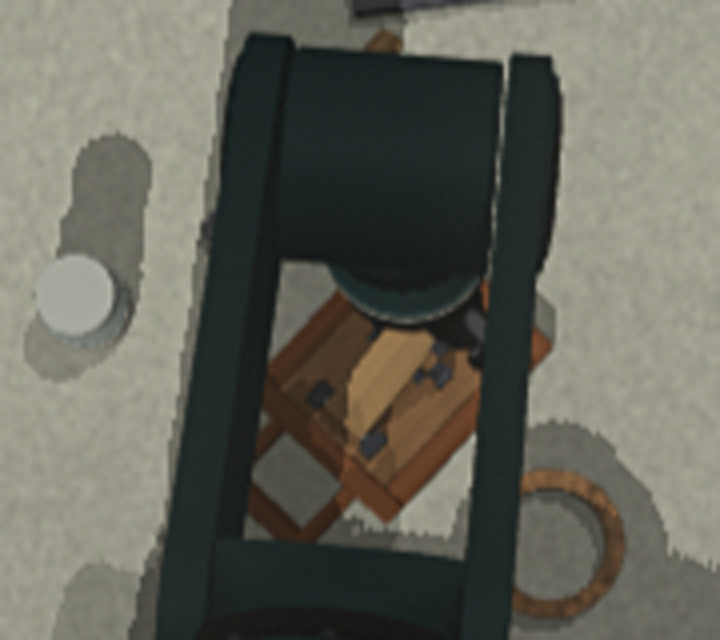

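```bash
python3 - <<'E'
from h import *
f=manip.grab_frame("wrist")
P=plane(f,[(238,87),(391,87),(383,265),(249,265)],.018); print(P.round(4),P.mean(0),np.linalg.norm(P-np.roll(P,1,0),axis=1))
top=P[:2].mean(0);bot=P[2:].mean(0); d=top-bot; print(np.rad2deg(np.arctan2(d[1],d[0])))
e=P[0]-P[1]; e2=P[3]-P[2]; print(np.rad2deg(np.arctan2(e[1],e[0])),np.rad2deg(np.arctan2(e2[1],e2[0])))
print("bar",plane(f,[(275,23),(355,23)],.012))
V=np.array([-U[1],U[0]]); W=lambda x,y,z:[*(P.mean(0)[:2]+x*U+y*V),z]
for th in (0,.3,.6,.733):
    L=lambda r,y,n: W(.045-r*np.cos(th)-n*np.sin(th)*-1*-1,y,.028+r*np.sin(th)+n*np.cos(th))
    print(th,proj(f,[W(.045-.118*np.cos(th),-.015,.028+.118*np.sin(th)),W(.045-.118*np.cos(th),.015,.028+.118*np.sin(th)),W(.045-.092*np.cos(th),.02,.028+.092*np.sin(th)),W(.045-.092*np.cos(th),-.02,.028+.092*np.sin(th))]).round(0).tolist())
mv([*(P.mean(0)[:2]+.119*U),.2],YAW)
E
```

```text
[[ 0.4802  0.0326  0.018 ]
 [ 0.5615  0.1155  0.018 ]
 [ 0.6673  0.0141  0.018 ]
 [ 0.5845 -0.07    0.018 ]] [0.57336486 0.02305267 0.018     ] [0.14630087 0.11612107 0.14649198 0.11799673]
135.84069551857618
-134.4500032784279 -134.5381850754462
bar [[0.46832357 0.08474831 0.012     ]
 [0.50976093 0.12703133 0.012     ]]
0 [[333.0, 269.0], [298.0, 269.0], [291.0, 241.0], [340.0, 241.0]]
0.3 [[335.0, 282.0], [296.0, 282.0], [289.0, 248.0], [342.0, 248.0]]
0.6 [[337.0, 282.0], [292.0, 282.0], [286.0, 244.0], [344.0, 244.0]]
0.733 [[339.0, 276.0], [291.0, 276.0], [284.0, 238.0], [345.0, 238.0]]
t 8.6 tcp [0.5942 0.006  0.2498] q [-0.11  0.4   1.59 -0.    1.14 -0.9 ] toolx [ 0.007 -0.002 -1.   ] F [-0.5 -0.  -0.4] op 0.0553
shift cm [ 4.88 14.62 -0.26] turn 1.571
```

The stand's foot corners at about (292,275)/(338,275) and the buttons at row 238 match the projection for 0.733 rad, so it is fully open. The painting slid about 7 mm, and the bar is now near (0.489, 0.106). Next I go above the handle.

Request:
apply_moves --rows '[[[0,3,0],0.15],[[0,6,0],0.3],[[0,10,-0.2],0.45],[[0,14.6,-0.3],0.6],[[0,14.6,-0.3],0.75],[[1,14.6,-0.3],0.9],[[3,14.6,-0.3],1.05],[[5,14.6,-0.3],1.2],[[6,14.6,-0.3],1.35],[[6,14.6,-0.3],1.5],[[6,14.6,-0.3],1.57],[[6,14.6,-0.3],1.57]]' --jaw -0.05

```text
clock: 9.8
tcp_pos: [0.487, 0.1058, 0.1873]
orientation: [0.161, 1.566, -0.614]
wrist_force: [0.5, 0.6, -0.2]
opening: 0.0408
```

Request:
apply_moves --rows '[[[0,0,0],0],[[0,0,0],0]]'

```text
clock: 10.0
tcp_pos: [0.4863, 0.1058, 0.1867]
orientation: [-0.164, 1.567, -0.937]
wrist_force: [-0.3, 0.5, 0.2]
opening: 0.0408
```

```bash
python3 - <<'E'
from h import *
mv([.4888,.1062,.12],YAW)
f=manip.grab_frame("wrist"); cv2.imwrite("pics/w11.png",f["color"])
print(proj(f,[[.4888,.1062,.009]]), proj(f,[[*(np.array([.4888,.1062])+k*np.array([-U[1],U[0]])),.009] for k in(-.025,.025)]))
E
```

```text
t 10.0 tcp [0.4863 0.1058 0.1867] q [ 0.08  0.36  1.86 -0.    0.92  0.85] toolx [ 0.002 -0.003 -1.   ] F [-0.3  0.5  0.2] op 0.0408
shift cm [6.67 0.21 0.12] turn 0.002
[[322.9508301  232.65661869]] [[323.09617194 197.43117391]
 [322.81141485 265.79940259]]
```

View pics/w11.png

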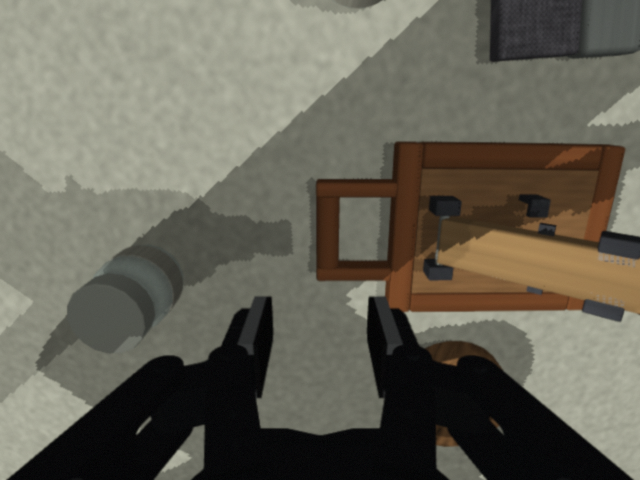

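The bar is at columns 317–339 (centre 328) and rows 180–280. That is 5 px, or 3.6 mm, further toward the painting than predicted, so I correct for it.

```bash
python3 - <<'E'
from h import *
mv([.4914,.1038,.08],YAW)
E
```

```text
t 10.05 tcp [0.4866 0.1058 0.1869] q [ 0.08  0.36  1.86 -0.    0.92  0.85] toolx [ 0.003 -0.003 -1.   ] F [-0.7  0.1 -0.4] op 0.0408
shift cm [10.69  0.19  0.44] turn 0.001
```

Request:
apply_moves --rows '[[[2,0.2,0.4],0],[[5,0.2,0.4],0],[[7,0.2,0.4],0],[[8,0.2,0.4],0],[[8,0.2,0.4],0]]'

```text
clock: 10.55
tcp_pos: [0.4902, 0.1041, 0.1058]
orientation: [-0.782, 1.568, -1.555]
wrist_force: [0.3, -0.0, -0.7]
opening: 0.0406
```

```bash
python3 - <<'E'
from h import *
mv([.4914,.1038,.08],YAW)
f=manip.grab_frame("wrist"); cv2.imwrite("pics/w12.png",f["color"])
b=np.array([.4914,.1038])
print(proj(f,[[*b,.009]]))
E
```

```text
t 10.55 tcp [0.4902 0.1041 0.1058] q [ 0.07  0.5   1.92 -0.    0.73  0.85] toolx [ 0.    -0.003 -1.   ] F [ 0.3 -0.  -0.7] op 0.0406
shift cm [2.58 0.06 0.1 ] turn 0.002
[[324.20457912 285.25976907]]
```

View pics/w12.png

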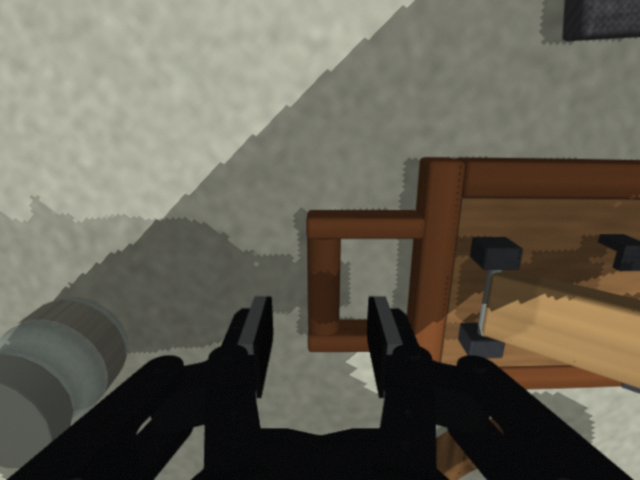

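Request:
apply_moves --rows '[[[1,0.1,0.1],0],[[1.8,0.1,0.1],0],[[2.4,0.1,0.1],0],[[2.6,0.1,0.1],0],[[2.6,0.1,0.1],0]]'

```text
clock: 11.1
tcp_pos: [0.4921, 0.1041, 0.0804]
orientation: [-0.473, 1.568, -1.246]
wrist_force: [-0.1, 0.0, -0.0]
opening: 0.0405
```

```bash
python3 - <<'E'
from h import *
mv([.4914,.1038,.078],YAW)
f=manip.grab_frame("wrist"); cv2.imwrite("pics/w13.png",f["color"])
E
```

```text
t 11.1 tcp [0.4921 0.1041 0.0804] q [ 0.07  0.54  1.93 -0.    0.67  0.85] toolx [ 0.001 -0.003 -1.   ] F [-0.1  0.  -0. ] op 0.0405
shift cm [ 0.24 -0.07 -0.03] turn 0.002
```

View pics/w13.png

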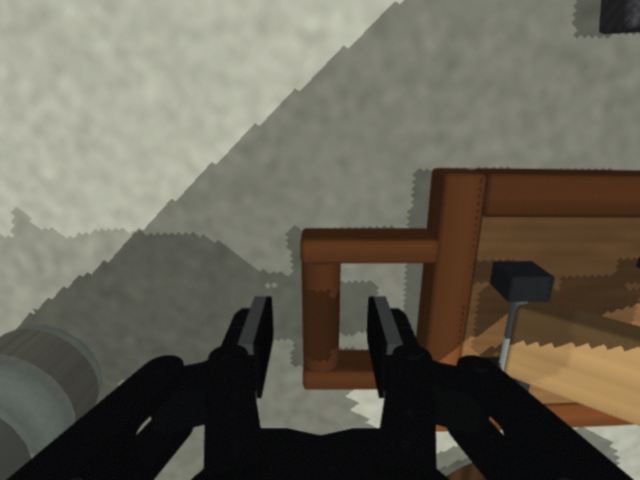

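```bash
python3 - <<'E'
from h import *
f=manip.grab_frame("wrist"); s=manip.sense(); R=Ro.from_euler('xyz',s["orientation"]).as_matrix()
for p in [(.07,0,0),(.07,.011,0),(.07,-.011,0),(.07,0,.02),(.07,0,-.02)]: print(p,proj(f,[s["tcp_pos"]+R@np.array(p)]).round(0))
E
```

```text
(0.07, 0, 0) [[323. 314.]]
(0.07, 0.011, 0) [[323. 291.]]
(0.07, -0.011, 0) [[323. 337.]]
(0.07, 0, 0.02) [[370. 314.]]
(0.07, 0, -0.02) [[276. 314.]]
```

Pads lie in rows 291–337, within the bar's free span of 263–352. Close.

Request:
apply_moves --rows '[[[0.2,-0.05,0],0],[[0.2,-0.05,0],0],[[0.2,-0.05,0],0],[[0.2,-0.05,0],0],[[0.2,-0.05,0],0],[[0.2,-0.05,0],0],[[0.2,-0.05,0],0],[[0.2,-0.05,0],0]]' --jaw -1 --squeeze 40

```text
clock: 12.0
tcp_pos: [0.4922, 0.1038, 0.079]
orientation: [-0.171, 1.567, -0.944]
wrist_force: [-0.6, -1.5, 5.3]
opening: 0.0139
```

```bash
python3 - <<'E'
from h import *
mv([.4914,.1038,.078],YAW)
f=manip.grab_frame("wrist"); cv2.imwrite("pics/w14.png",f["color"])
s=manip.sense(); R=Ro.from_euler('xyz',s["orientation"]).as_matrix()
# arc of bar about bottom front edge
r=np.hypot(.194,.009);a0=np.arctan2(.009,.194)
for a in np.deg2rad(np.arange(0,96,5)):
    d=np.array([*((r*np.cos(a+a0)-.194)*U),r*np.sin(a+a0)-.009]); print(round(np.rad2deg(a)),(R.T@d*100).round(1))
E
```

```text
t 12.0 tcp [0.4922 0.1038 0.079 ] q [ 0.07  0.55  1.93 -0.    0.67  0.85] toolx [ 0.002 -0.003 -1.   ] F [-0.6 -1.5  5.3] op 0.0139
shift cm [ 0.1  -0.05 -0.06] turn 0.002
0 [0. 0. 0.]
5 [-1.7 -0.   0.2]
10 [-3.4 -0.   0.5]
15 [-5.  -0.   0.9]
20 [-6.6 -0.   1.5]
25 [-8.1 -0.   2.2]
30 [-9.6 -0.   3.1]
35 [-11.   -0.    4.1]
40 [-12.2  -0.    5.2]
45 [-13.4  -0.    6.4]
50 [-14.5  -0.    7.7]
55 [-15.5  -0.    9.1]
60 [-16.3  -0.   10.5]
65 [-17.   -0.   12.1]
70 [-17.6  -0.   13.7]
75 [-18.   -0.   15.3]
80 [-18.3  -0.   17. ]
85 [-18.4  -0.   18.7]
90 [-18.4  -0.   20.4]
95 [-18.3  -0.1  22.1]
```

View pics/w14.png

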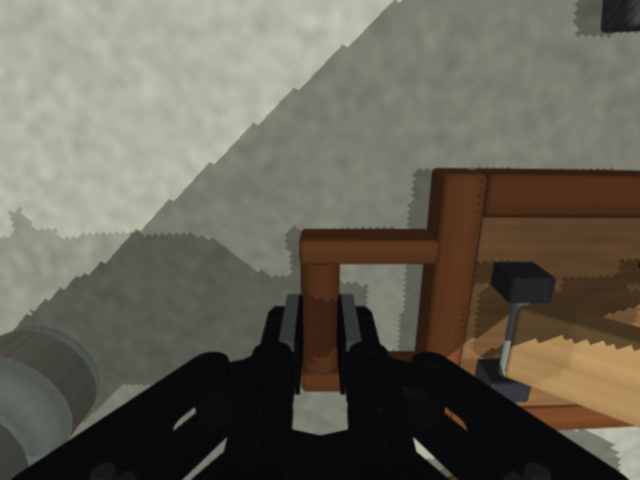

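Bar gripped (opening 13.9 mm, similar offset as before). Raise along the arc about the bottom edge.

Request:
apply_moves --rows '[[[-1.7,0,0.2],0],[[-3.4,0,0.5],0],[[-5,0,0.9],0],[[-6.6,0,1.5],0],[[-8.1,0,2.2],0],[[-9.6,0,3.1],0],[[-11,0,4.1],0],[[-12.2,0,5.2],0],[[-13.4,0,6.4],0],[[-14.5,0,7.7],0],[[-14.5,0,7.7],0]]'

```text
clock: 13.15
tcp_pos: [0.5487, 0.0498, 0.2255]
orientation: [0.3, 1.565, -0.474]
wrist_force: [0.2, 0.4, 0.5]
opening: 0.0002
```

```bash
python3 - <<'E'
from h import *
mv([.4914,.1038,.078],YAW)
f=manip.grab_frame("wrist"); cv2.imwrite("pics/w15.png",f["color"])
f=manip.grab_frame("scene"); crop(f,"s15.png",240,130,440,300,4)
s=manip.sense(); R=Ro.from_euler('xyz',s["orientation"]).as_matrix()
r=np.hypot(.194,.009);a0=np.arctan2(.009,.194)
p0=np.array([.4922,.1038,.079])
for a in np.deg2rad(np.arange(50,96,5)):
    d=p0+np.array([*((r*np.cos(a+a0)-.194)*U),r*np.sin(a+a0)-.009])-s["tcp_pos"]; print(round(np.rad2deg(a)),(R.T@d*100).round(1))
E
```

```text
t 13.15 tcp [0.5487 0.0498 0.2255] q [-0.03  0.37  1.71 -0.    1.05  0.74] toolx [ 0.005 -0.003 -1.   ] F [0.2 0.4 0.5] op 0.0002
shift cm [14.7  -0.17 -7.96] turn 0.001
50 [-0. -0. -0.]
55 [-1.  -0.   1.4]
60 [-1.8 -0.   2.8]
65 [-2.6 -0.   4.4]
70 [-3.1 -0.   6. ]
75 [-3.5 -0.   7.6]
80 [-3.8 -0.   9.3]
85 [-4. -0. 11.]
90 [-4.  -0.  12.7]
95 [-3.8 -0.  14.4]
```

View pics/w15.png

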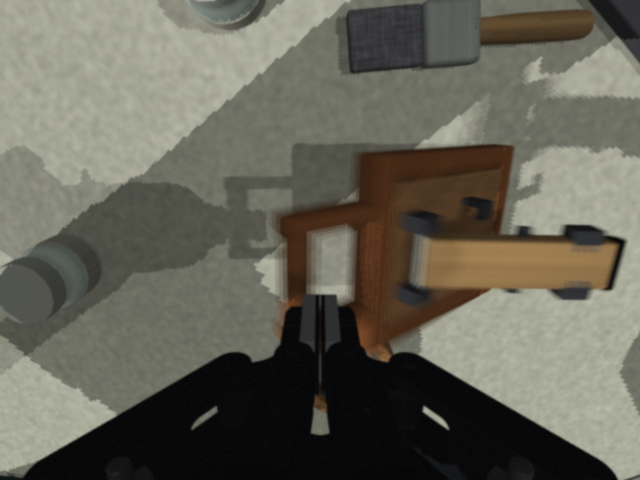

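View pics/s15.png

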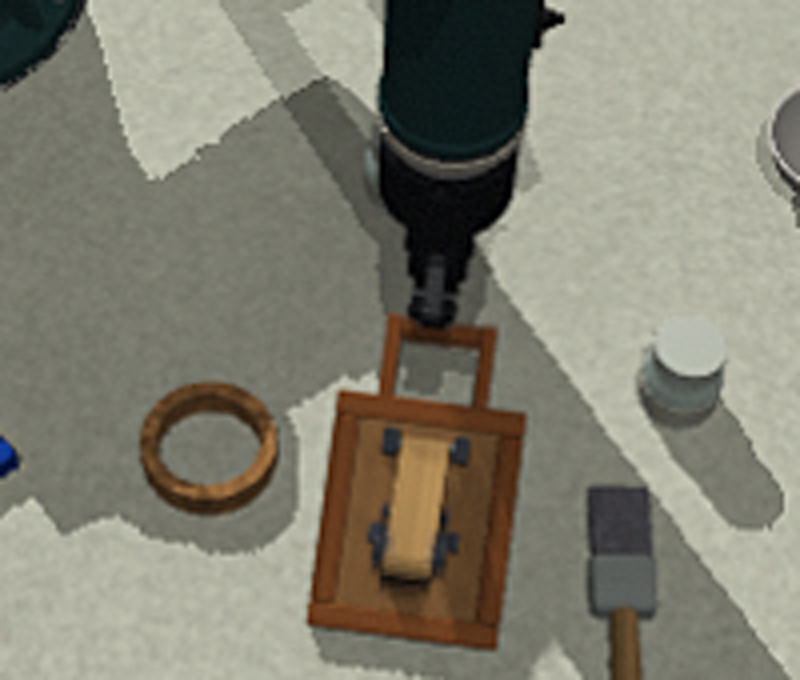

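The bar slipped out of the pad tips (opening 0) and the painting is dropping back. The bite was too shallow. Let it settle and look again.

Request:
apply_moves --rows '[[[0,0,-2],0],[[0,0,-5],0],[[0,0,-7],0],[[0,0,-7],0],[[0,0,-7],0],[[0,0,-7],0]]' --jaw -0.05

```text
clock: 13.85
tcp_pos: [0.4973, 0.0993, 0.2238]
orientation: [0.003, 1.567, -0.77]
wrist_force: [0.3, 1.0, 0.2]
opening: 0.0406
```

```bash
python3 - <<'E'
from h import *
mv([.4914,.1038,.15],YAW)
f=manip.grab_frame("wrist"); cv2.imwrite("pics/w16.png",f["color"])
f=manip.grab_frame("scene"); crop(f,"s16.png",240,130,440,300,4)
E
```

```text
t 13.85 tcp [0.4973 0.0993 0.2238] q [ 0.06  0.32  1.8  -0.    1.02  0.84] toolx [ 0.003 -0.003 -1.   ] F [0.3 1.  0.2] op 0.0406
shift cm [ 7.38 -0.1  -0.77] turn 0.002
```

View pics/w16.png

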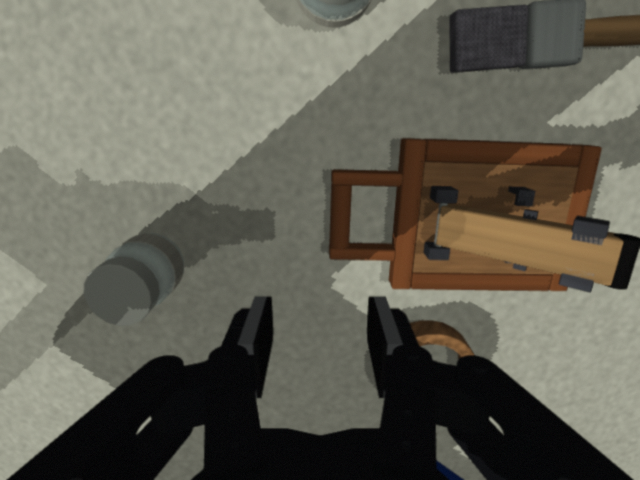

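View pics/s16.png

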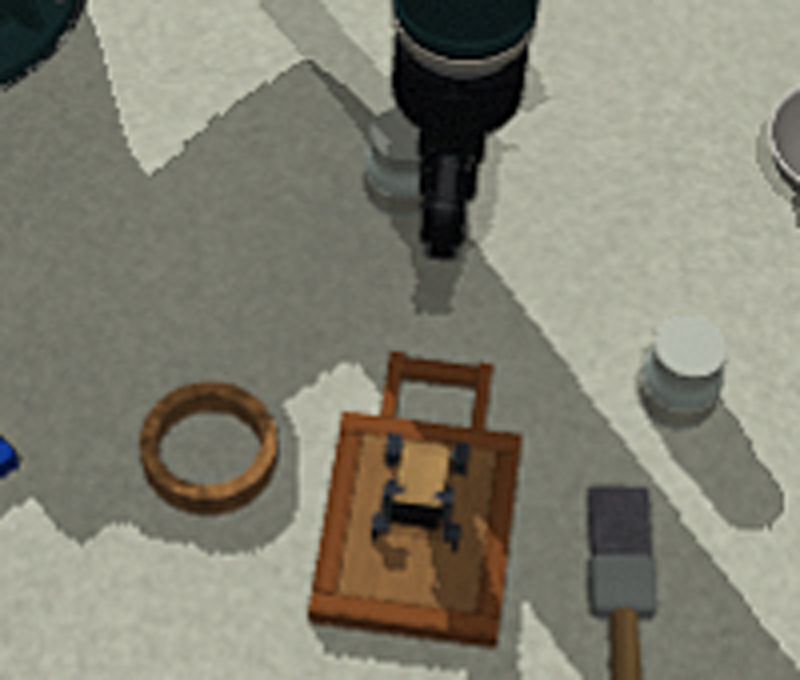

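```bash
python3 - <<'E'
from h import *
f=manip.grab_frame("wrist")
b=plane(f,[(341,214.5),(341,180),(340.5,250)],.011); e=b[1]-b[2]
print(b.round(4),np.rad2deg(np.arctan2(e[1],e[0])))
mv([*b[0][:2],.105],YAW)
E
```

```text
[[0.5131 0.0919 0.011 ]
 [0.5317 0.1116 0.011 ]
 [0.4924 0.0706 0.011 ]] 46.24310389638889
t 14.0 tcp [0.4975 0.099  0.2237] q [ 0.06  0.32  1.8  -0.    1.02  0.84] toolx [ 0.003 -0.003 -1.   ] F [1.4 0.2 0.1] op 0.0405
shift cm [11.88  0.59  1.57] turn 0.001
```

Request:
apply_moves --rows '[[[3,0.6,1.6],0],[[6,0.6,1.6],0],[[9,0.6,1.6],0],[[11,0.6,1.6],0],[[11.5,0.6,1.6],0],[[11.5,0.6,1.6],0]]'

```text
clock: 14.6
tcp_pos: [0.5134, 0.0914, 0.1082]
orientation: [-0.422, 1.568, -1.196]
wrist_force: [-0.2, -0.0, -0.6]
opening: 0.0407
```

```bash
python3 - <<'E'
from h import *
f=manip.grab_frame("wrist"); cv2.imwrite("pics/w17.png",f["color"])
mv([.5131,.0919,.075],YAW)
print(proj(f,[[.5131,.0919,.011]]))
E
```

```text
t 14.65 tcp [0.5139 0.0915 0.1091] q [ 0.05  0.51  1.87 -0.    0.76  0.82] toolx [ 0.003 -0.003 -1.   ] F [ 0.8 -0.1  0.1] op 0.0408
shift cm [ 3.41 -0.03 -0.1 ] turn 0.0
[[320.88691132 285.75411159]]
```

View pics/w17.png

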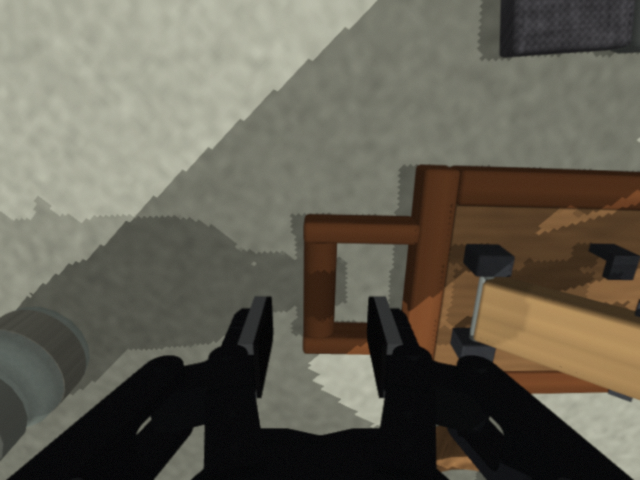

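```bash
python3 - <<'E'
from h import *
f=manip.grab_frame("wrist"); s=manip.sense(); R=Ro.from_euler('xyz',s["orientation"]).as_matrix()
for L in (.06,.065,.07,.075,.08): print(L,proj(f,[s["tcp_pos"]+R@np.array([L,y,z]) for y,z in ((.011,.0203),(.011,-.0203),(-.011,.0203),(.011,0))]).round(0).tolist())
E
python3 - <<'E'
import cv2
a=cv2.imread("pics/w17.png")[270:420,220:420]; b=cv2.imread("pics/w15.png")[270:420,220:420]
cv2.imwrite("pics/tips.png",cv2.resize(cv2.convertScaleAbs(cv2.hconcat([a,b]),alpha=2.5),None,fx=2,fy=2))
E
```

```text
0.06 [[376.0, 302.0], [272.0, 302.0], [373.0, 350.0], [324.0, 302.0]]
0.065 [[374.0, 296.0], [273.0, 296.0], [372.0, 343.0], [324.0, 297.0]]
0.07 [[373.0, 291.0], [275.0, 291.0], [370.0, 336.0], [324.0, 291.0]]
0.075 [[371.0, 286.0], [276.0, 286.0], [369.0, 330.0], [324.0, 286.0]]
0.08 [[370.0, 281.0], [277.0, 281.0], [367.0, 324.0], [323.0, 281.0]]
```

View pics/tips.png

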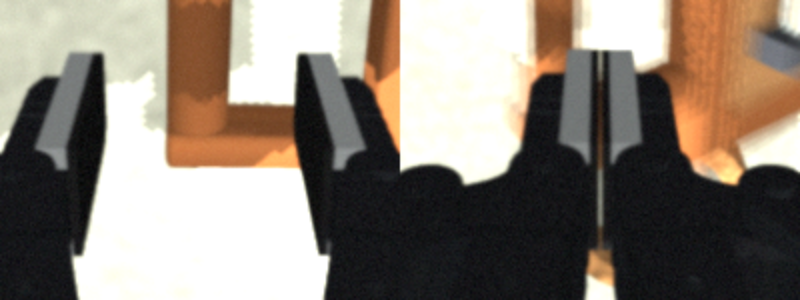

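The tip corner projects to about 66 mm ahead of the TCP at this opening. At the first try the pads therefore pinched only the upper half of the bar, which explains the 5 N upward push on closing. I'll go lower this time, step by step, watching the force.

Request:
apply_moves --rows '[[[1.5,0,-0.1],0],[[2.5,0,-0.1],0],[[3.2,0,-0.1],0],[[3.5,0,-0.1],0],[[3.5,0,-0.1],0]]'

```text
clock: 15.2
tcp_pos: [0.5136, 0.0922, 0.0744]
orientation: [0.121, 1.566, -0.653]
wrist_force: [-0.4, -0.3, -0.3]
opening: 0.0408
```

Request:
apply_moves --rows '[[[0.1,0,0],0],[[0.2,0,0],0],[[0.3,0,0],0],[[0.3,0,0],0]]'

```text
clock: 15.6
tcp_pos: [0.5136, 0.0922, 0.0715]
orientation: [0.132, 1.566, -0.642]
wrist_force: [1.3, 0.3, -0.0]
opening: 0.0406
```

Request:
apply_moves --rows '[[[0,0,0],0],[[0,0,0],0],[[0,0,0],0],[[0,0,0],0],[[0,0,0],0],[[0,0,0],0]]' --jaw -1 --squeeze 60

```text
clock: 16.2
tcp_pos: [0.514, 0.0925, 0.073]
orientation: [0.389, 1.565, -0.386]
wrist_force: [-3.5, 2.0, 17.7]
opening: 0.0139
```

Request:
apply_moves --rows '[[[-0.3,0,0],0],[[-0.8,0,0.1],0],[[-1.5,0,0.2],0],[[-1.5,0,0.2],0],[[-1.5,0,0.2],0]]'

```text
clock: 16.7
tcp_pos: [0.5154, 0.0912, 0.0881]
orientation: [0.401, 1.565, -0.374]
wrist_force: [-0.1, 0.2, -5.0]
opening: 0.0137
```

```bash
python3 - <<'E'
from h import *
f=manip.grab_frame("wrist"); cv2.imwrite("pics/w18.png",f["color"])
s=manip.sense(); R=Ro.from_euler('xyz',s["orientation"]).as_matrix()
mv([.5131,.0919,.075],YAW)
r=np.hypot(.194,.009);a0=np.arctan2(.009,.194)
p0=np.array([.514,.0925,.073])
for a in np.deg2rad(np.arange(5,96,5)):
    d=p0+np.array([*((r*np.cos(a+a0)-.194)*U),r*np.sin(a+a0)-.009])-s["tcp_pos"]; print(round(np.rad2deg(a)),(R.T@d*100).round(1))
E
```

```text
t 16.75 tcp [0.5152 0.0912 0.0879] q [ 0.04  0.55  1.88 -0.    0.71  0.82] toolx [ 0.005 -0.002 -1.   ] F [ 0.4 -0.3 -4. ] op 0.0134
shift cm [ 1.29 -0.1  -0.21] turn -0.0
5 [-0.2  0.  -0. ]
10 [-1.9  0.   0.3]
15 [-3.5  0.   0.7]
20 [-5.1  0.   1.3]
25 [-6.6  0.   2.1]
30 [-8.1  0.   2.9]
35 [-9.5  0.   3.9]
40 [-10.7   0.    5. ]
45 [-11.9   0.    6.2]
50 [-13.    0.    7.5]
55 [-14.    0.    8.9]
60 [-14.8   0.   10.4]
65 [-15.5   0.   11.9]
70 [-16.1   0.   13.5]
75 [-16.5   0.   15.1]
80 [-16.8   0.   16.8]
85 [-16.9   0.   18.5]
90 [-16.9   0.   20.2]
95 [-16.8   0.   21.9]
```

View pics/w18.png

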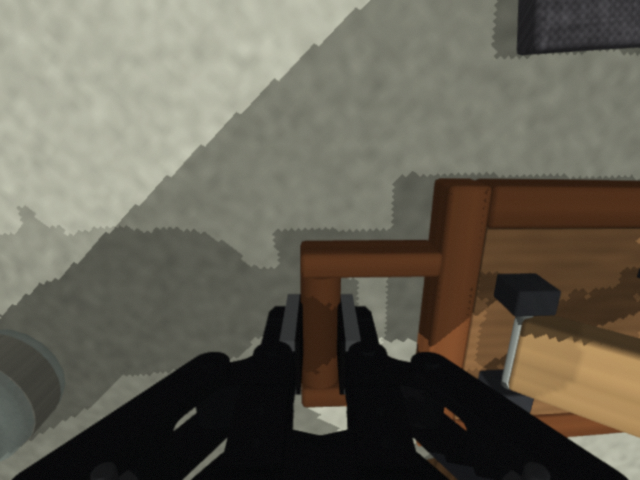

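Request:
apply_moves --rows '[[[-1,0,0.2],0],[[-1.9,0,0.3],0],[[-2.7,0,0.5],0],[[-3.5,0,0.7],0],[[-4.3,0,1.0],0],[[-5.1,0,1.3],0],[[-5.1,0,1.3],0]]'

```text
clock: 17.45
tcp_pos: [0.5256, 0.0819, 0.1403]
orientation: [0.512, 1.563, -0.264]
wrist_force: [-0.4, -0.0, -3.1]
opening: 0.0134
```

```bash
python3 - <<'E'
from h import *
f=manip.grab_frame("wrist"); cv2.imwrite("pics/w19.png",f["color"])
mv([.5131,.0919,.075],YAW)
E
```

```text
t 17.5 tcp [0.525  0.082  0.1397] q [ 0.03  0.47  1.83 -0.    0.84  0.8 ] toolx [ 0.006 -0.002 -1.   ] F [ 0.6  0.2 -4.3] op 0.0138
shift cm [ 6.46 -0.14 -1.58] turn -0.001
```

View pics/w19.png

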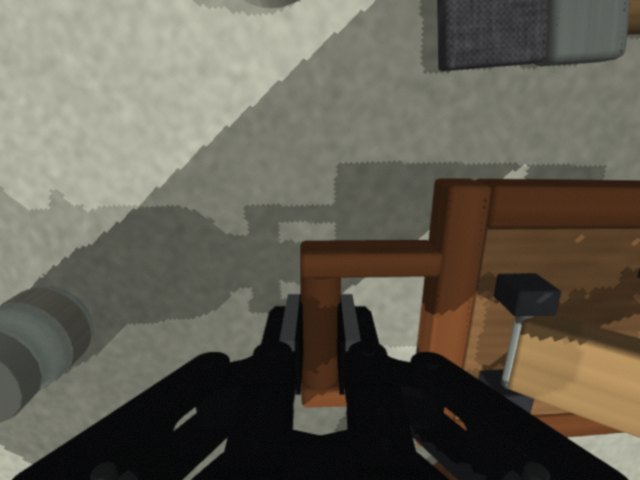

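The grip is strong enough to hold the painting level. I'll reduce the squeeze here (bar only about 7 cm up, so the swing is limited) until it turns between the pads.

Request:
apply_moves --rows '[[[0,0,0],0],[[0,0,0],0],[[0,0,0],0]]' --squeeze 40

```text
clock: 17.8
tcp_pos: [0.5246, 0.082, 0.1393]
orientation: [0.427, 1.565, -0.348]
wrist_force: [0.9, 0.7, -4.7]
opening: 0.0134
```

Request:
apply_moves --rows '[[[0,0,0],0],[[0,0,0],0],[[0,0,0],0]]' --squeeze 28

```text
clock: 18.1
tcp_pos: [0.5245, 0.0821, 0.1392]
orientation: [0.412, 1.565, -0.363]
wrist_force: [-0.0, 0.9, -3.8]
opening: 0.0138
```

```bash
python3 - <<'E'
from h import *
f=manip.grab_frame("wrist"); cv2.imwrite("pics/w20.png",f["color"])
mv([.5131,.0919,.075],YAW)
E
```

```text
t 18.15 tcp [0.5245 0.082  0.1392] q [ 0.03  0.47  1.83 -0.    0.84  0.8 ] toolx [ 0.005 -0.002 -1.   ] F [-0.8  0.5 -4. ] op 0.014
shift cm [ 6.41 -0.11 -1.54] turn -0.0
```

View pics/w20.png

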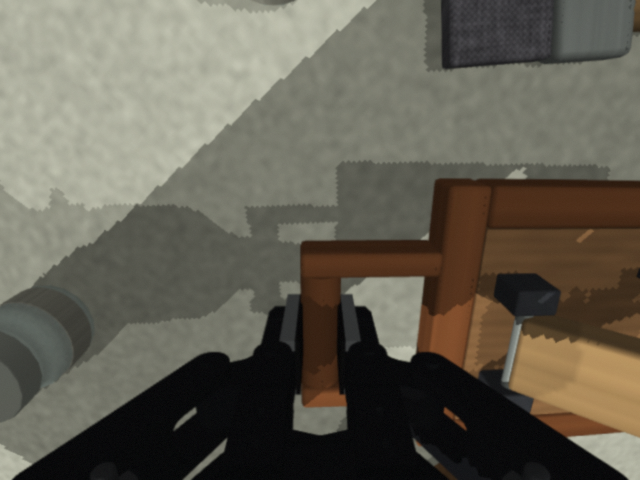

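```bash
python3 - <<'E'
from h import *
f=manip.grab_frame("scene"); crop(f,"s20.png",240,130,440,300,4)
E
```

```text
(no output)
```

View pics/s20.png

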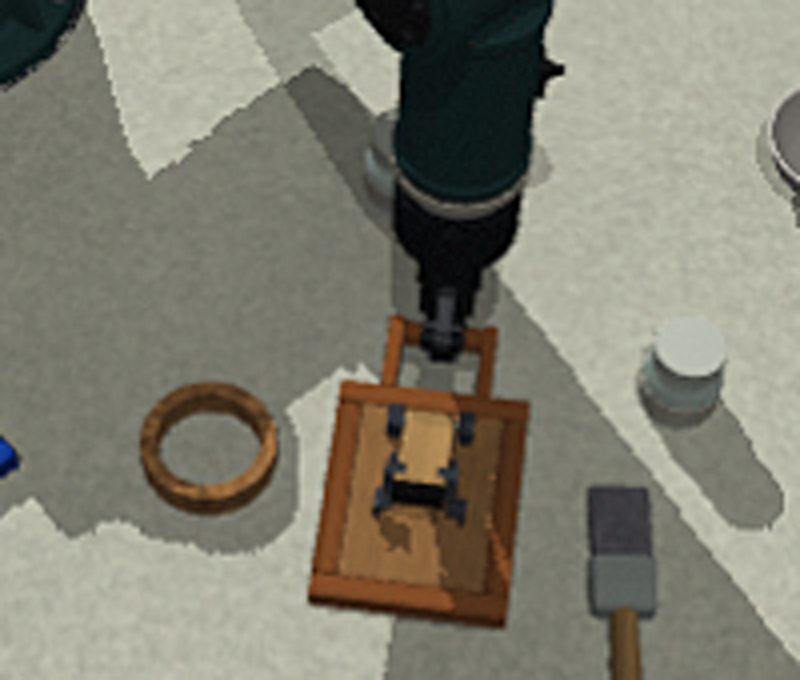

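Request:
apply_moves --rows '[[[0,0,0],0],[[0,0,0],0],[[0,0,0],0],[[0,0,0],0]]' --squeeze 20

```text
clock: 18.6
tcp_pos: [0.5246, 0.0821, 0.1393]
orientation: [0.427, 1.565, -0.349]
wrist_force: [-0.2, 0.3, -4.1]
opening: 0.0135
```

```bash
python3 - <<'E'
from h import *
f=manip.grab_frame("wrist"); cv2.imwrite("pics/w21.png",f["color"])
mv([.5131,.0919,.075],YAW); print(manip.sense()["torque"])
E
```

```text
t 18.65 tcp [0.5246 0.082  0.1393] q [ 0.03  0.47  1.83 -0.    0.84  0.8 ] toolx [ 0.005 -0.002 -1.   ] F [ 0.4  0.4 -4.7] op 0.0134
shift cm [ 6.42 -0.12 -1.55] turn -0.0
[0.33320807 0.37841164 0.00962661]
```

View pics/w21.png

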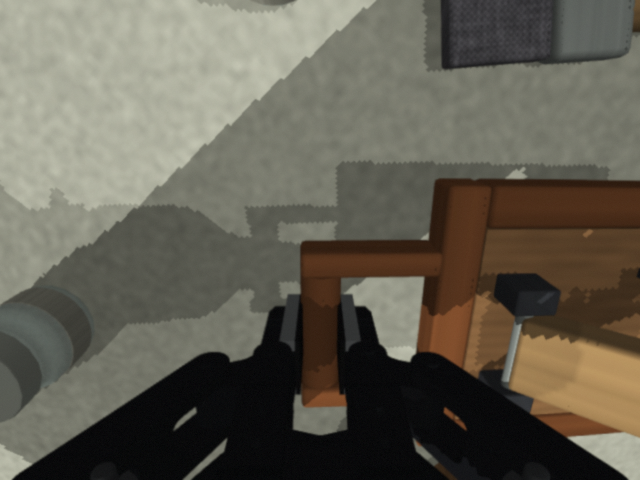

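The wrist moment (0.5 N m) shows the painting is held level in the air, and lowering the squeeze alone does not loosen the fingers. I'll ease the jaw target open by fractions instead.

Request:
apply_moves --rows '[[[0,0,0],0],[[0,0,0],0],[[0,0,0],0]]' --jaw -0.7

```text
clock: 18.95
tcp_pos: [0.5246, 0.082, 0.1393]
orientation: [0.426, 1.565, -0.349]
wrist_force: [-0.2, -0.6, -4.7]
opening: 0.0136
```

Request:
apply_moves --rows '[[[0,0,0],0],[[0,0,0],0],[[0,0,0],0]]' --jaw -0.68

```text
clock: 19.25
tcp_pos: [0.5246, 0.0821, 0.1393]
orientation: [0.425, 1.565, -0.35]
wrist_force: [-0.5, -0.8, -4.4]
opening: 0.0138
```

```bash
python3 - <<'E'
from h import *
mv([.5131,.0919,.075],YAW); print(manip.sense()["torque"])
E
```

```text
t 19.25 tcp [0.5246 0.0821 0.1393] q [ 0.03  0.47  1.83 -0.    0.84  0.8 ] toolx [ 0.005 -0.002 -1.   ] F [-0.5 -0.8 -4.4] op 0.0138
shift cm [ 6.42 -0.12 -1.54] turn -0.0
[0.34859506 0.3648085  0.06167418]
```

Request:
apply_moves --rows '[[[0,0,0],0],[[0,0,0],0]]' --jaw -0.665

```text
clock: 19.45
tcp_pos: [0.5249, 0.082, 0.1395]
orientation: [0.461, 1.564, -0.315]
wrist_force: [-0.8, 0.5, -1.0]
opening: 0.0142
```

```bash
python3 - <<'E'
from h import *
mv([.5131,.0919,.075],YAW); print(manip.sense()["torque"])
E
```

```text
t 19.45 tcp [0.5249 0.082  0.1395] q [ 0.03  0.47  1.83 -0.    0.84  0.8 ] toolx [ 0.006 -0.002 -1.   ] F [-0.8  0.5 -1. ] op 0.0142
shift cm [ 6.44 -0.14 -1.57] turn -0.0
[ 0.02490427 -0.02500349 -0.012803  ]
```

Request:
apply_moves --rows '[[[0,0,0],0],[[0,0,0],0]]' --jaw -0.65

```text
clock: 19.65
tcp_pos: [0.5251, 0.0821, 0.1398]
orientation: [0.475, 1.564, -0.3]
wrist_force: [-1.0, 0.3, -1.1]
opening: 0.0151
```

```bash
python3 - <<'E'
from h import *
mv([.5131,.0919,.075],YAW); print(manip.sense()["torque"])
E
```

```text
t 19.65 tcp [0.5251 0.0821 0.1398] q [ 0.03  0.47  1.83 -0.    0.84  0.8 ] toolx [ 0.007 -0.002 -1.   ] F [-1.   0.3 -1.1] op 0.0151
shift cm [ 6.46 -0.16 -1.58] turn -0.0
[-0.01166655  0.13002135 -0.04589547]
```

```bash
python3 - <<'E'
from h import *
f=manip.grab_frame("wrist"); cv2.imwrite("pics/w22.png",f["color"])
f=manip.grab_frame("scene"); crop(f,"s22.png",240,130,440,300,4)
E
```

```text
(no output)
```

View pics/w22.png

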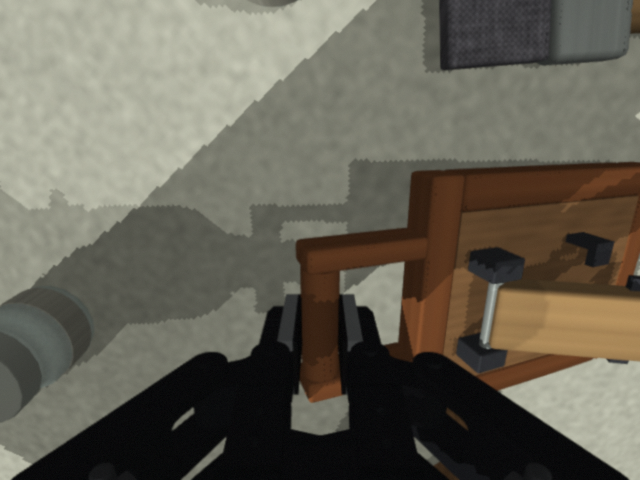

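View pics/s22.png

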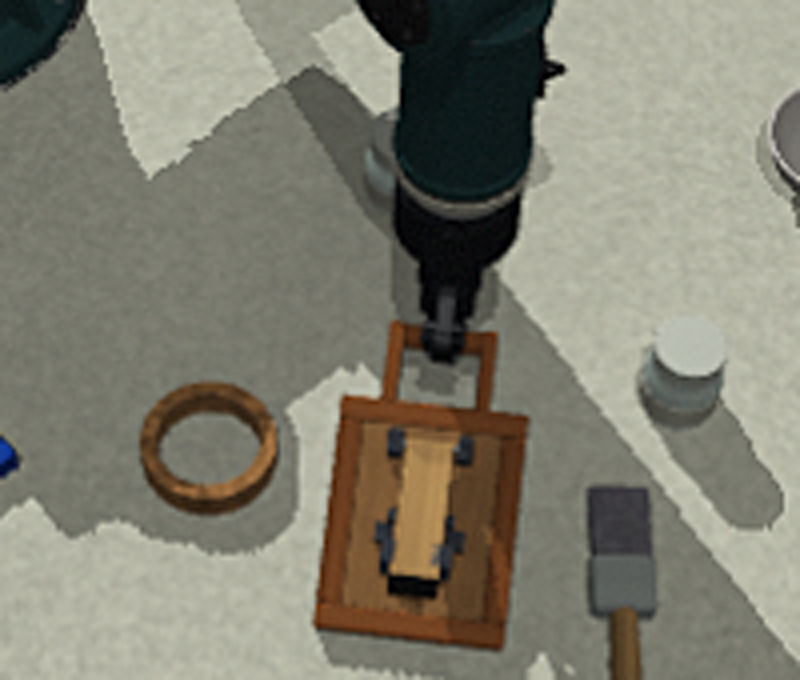

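Controlled: at jaw −0.665 it swung about 20° and the bottom edge is on the table, with the bar still between the pads. Continue the arc with this light grip in short steps.

```bash
cat >> h.py <<'E'
def arc(a0deg,angs,lift=0):
    s=manip.sense(); R=Ro.from_euler('xyz',s["orientation"]).as_matrix()
    f=lambda a:np.array([.194*np.cos(a)-.009*np.sin(a),.194*np.sin(a)+.009*np.cos(a)])
    z0=f(np.deg2rad(a0deg))
    for a in angs:
        d=f(np.deg2rad(a))-z0; print(a,(R.T@np.array([*(d[0]*U),d[1]])*100).round(2).tolist())
E
python3 - <<'E'
from h import *
arc(20.5,range(24,100,4))
E
```

```text
24 [-1.07, 0.0, 0.51]
28 [-2.26, 0.01, 1.16]
32 [-3.39, 0.01, 1.9]
36 [-4.48, 0.02, 2.72]
40 [-5.5, 0.02, 3.61]
44 [-6.46, 0.02, 4.57]
48 [-7.35, 0.03, 5.59]
52 [-8.16, 0.03, 6.67]
56 [-8.9, 0.03, 7.81]
60 [-9.56, 0.03, 9.0]
64 [-10.13, 0.04, 10.22]
68 [-10.62, 0.04, 11.49]
72 [-11.01, 0.04, 12.79]
76 [-11.32, 0.04, 14.11]
80 [-11.53, 0.04, 15.45]
84 [-11.65, 0.04, 16.8]
88 [-11.67, 0.04, 18.15]
92 [-11.6, 0.04, 19.51]
96 [-11.43, 0.04, 20.85]
```

Request:
apply_moves --rows '[[[0,0,0],0],[[-0.5,0,0.25],0],[[-1.1,0,0.5],0],[[-1.7,0,0.8],0],[[-2.3,0,1.2],0],[[-2.8,0,1.5],0],[[-3.4,0,1.9],0],[[-3.4,0,1.9],0]]' --jaw -0.67

```text
clock: 20.55
tcp_pos: [0.5395, 0.0684, 0.1749]
orientation: [0.531, 1.562, -0.245]
wrist_force: [-0.3, 0.1, -2.5]
opening: 0.0151
```

```bash
python3 - <<'E'
from h import *
f=manip.grab_frame("wrist"); cv2.imwrite("pics/w23.png",f["color"])
mv([.5131,.0919,.075],YAW); print(manip.sense()["torque"])
E
```

```text
t 20.6 tcp [0.5391 0.0685 0.1744] q [ 0.    0.43  1.78 -0.    0.93  0.78] toolx [ 0.008 -0.002 -1.   ] F [ 0.4  1.2 -1.7] op 0.0153
shift cm [ 9.91 -0.19 -3.58] turn -0.001
[ 0.05478182 -0.04702089 -0.00717955]
```

View pics/w23.png

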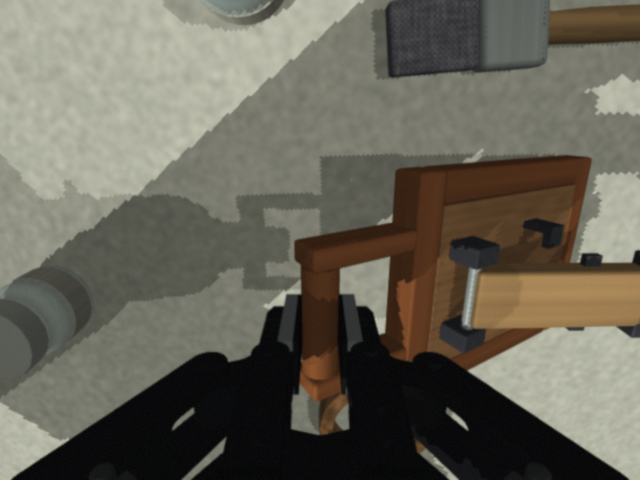

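It turns freely with the bottom on the table, and the bar is still seated. Continue.

Request:
apply_moves --rows '[[[-0.5,0,0.4],0],[[-1.1,0,0.8],0],[[-1.6,0,1.25],0],[[-2.1,0,1.7],0],[[-2.6,0,2.2],0],[[-3.1,0,2.7],0],[[-3.5,0,3.2],0],[[-4.0,0,3.7],0],[[-4.4,0,4.25],0],[[-4.8,0,4.8],0],[[-4.8,0,4.8],0]]'

```text
clock: 21.7
tcp_pos: [0.5741, 0.0344, 0.2235]
orientation: [0.513, 1.56, -0.262]
wrist_force: [-0.7, 0.6, -2.0]
opening: 0.0149
```

```bash
python3 - <<'E'
from h import *
f=manip.grab_frame("wrist"); cv2.imwrite("pics/w24.png",f["color"])
mv([.5131,.0919,.075],YAW); print(manip.sense()["torque"])
arc(52,range(56,104,4))
E
```

```text
t 21.75 tcp [0.5736 0.0346 0.223 ] q [-0.06  0.4   1.66 -0.    1.06  0.72] toolx [ 0.009 -0.003 -1.   ] F [-0.4  0.9 -2.6] op 0.0146
shift cm [14.73 -0.21 -8.46] turn -0.001
[0.17919227 0.12027152 0.01669543]
56 [-0.74, 0.0, 1.14]
60 [-1.39, 0.01, 2.33]
64 [-1.96, 0.01, 3.56]
68 [-2.44, 0.02, 4.82]
72 [-2.83, 0.02, 6.12]
76 [-3.14, 0.02, 7.44]
80 [-3.35, 0.02, 8.78]
84 [-3.46, 0.03, 10.13]
88 [-3.48, 0.03, 11.49]
92 [-3.41, 0.03, 12.84]
96 [-3.24, 0.03, 14.19]
100 [-2.98, 0.03, 15.52]
```

View pics/w24.png

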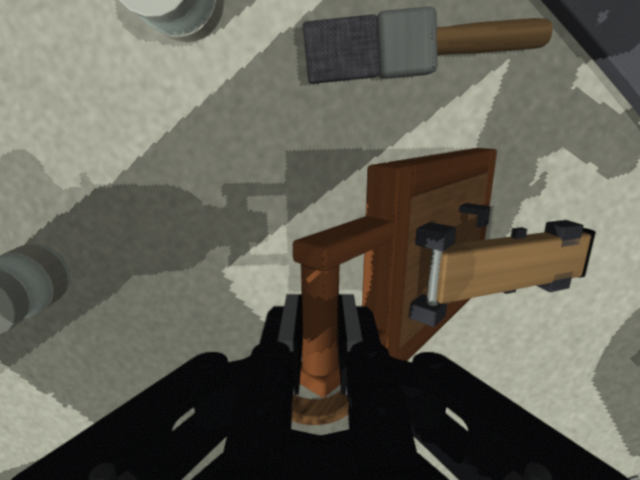

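Request:
apply_moves --rows '[[[-0.4,0,0.6],0],[[-0.75,0,1.15],0],[[-1.1,0,1.75],0],[[-1.4,0,2.3],0],[[-1.7,0,2.95],0],[[-1.95,0,3.55],0],[[-2.2,0,4.2],0],[[-2.45,0,4.8],0],[[-2.65,0,5.5],0],[[-2.8,0,6.1],0],[[-2.95,0,6.75],0],[[-3.1,0,7.4],0]]'

```text
clock: 22.95
tcp_pos: [0.6274, -0.0173, 0.2588]
orientation: [0.574, 1.557, -0.202]
wrist_force: [-6.1, 2.8, 17.5]
opening: 0.0144
```

```bash
python3 - <<'E'
from h import *
f=manip.grab_frame("wrist"); cv2.imwrite("pics/w25.png",f["color"])
f=manip.grab_frame("scene"); crop(f,"s25.png",240,130,440,300,4)
mv([.5131,.0919,.075],YAW); print(manip.sense()["torque"])
E
```

```text
t 23.05 tcp [ 0.6283 -0.0182  0.2591] q [-0.14  0.43  1.51 -0.    1.18  0.64] toolx [ 0.015 -0.004 -1.   ] F [-7.6  2.6 23.4] op 0.0146
shift cm [ 18.18  -0.36 -16.18] turn -0.001
[ 0.45435381  1.29033221 -0.02197594]
```

View pics/w25.png

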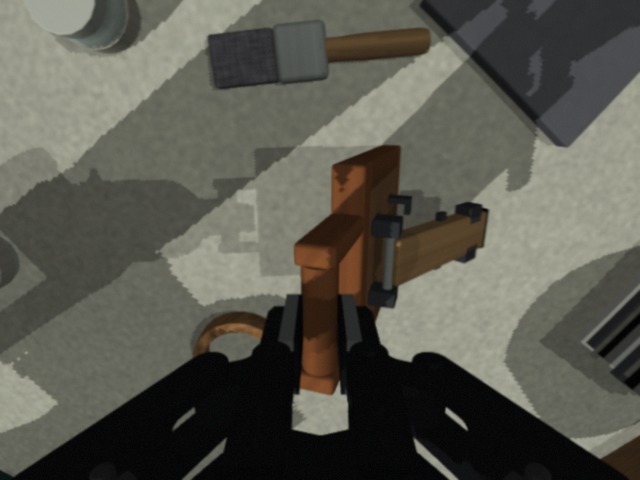

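View pics/s25.png

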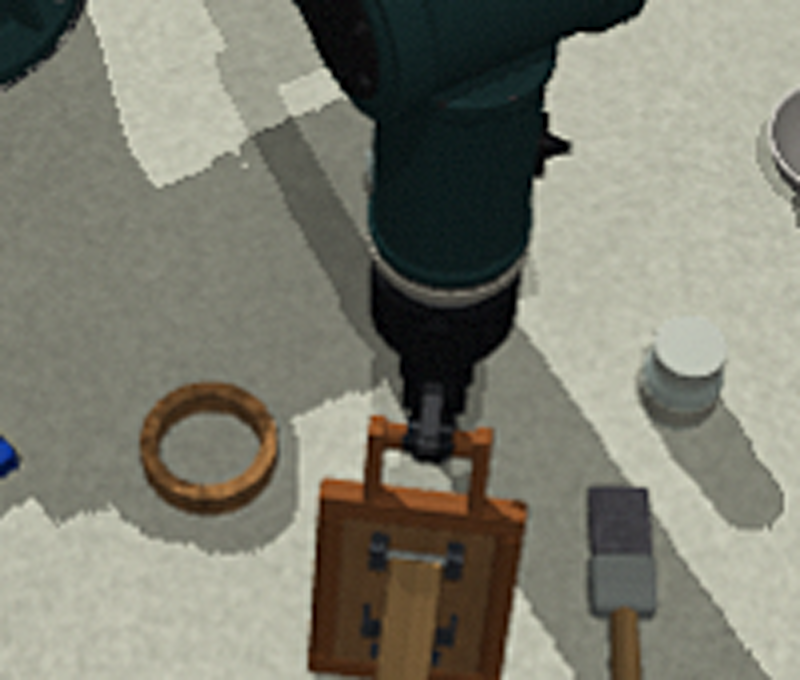

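Compression along the painting (about 24 N) is building up, so the bar sits a few mm lower in the pads than planned. Raise slightly.

Request:
apply_moves --rows '[[[-0.3,0,0],0],[[-0.5,0,0],0],[[-0.5,0,0],0]]'

```text
clock: 23.35
tcp_pos: [0.6283, -0.0186, 0.2636]
orientation: [0.493, 1.555, -0.283]
wrist_force: [0.0, 1.0, -4.0]
opening: 0.0146
```

```bash
python3 - <<'E'
from h import *
f=manip.grab_frame("wrist"); cv2.imwrite("pics/w26.png",f["color"])
mv([.5131,.0919,.075],YAW); print(manip.sense()["torque"])
E
```

```text
t 23.4 tcp [ 0.628  -0.0184  0.2632] q [-0.14  0.43  1.5  -0.    1.19  0.64] toolx [ 0.014 -0.004 -1.   ] F [-0.4  0.2 -3.6] op 0.0141
shift cm [ 18.61  -0.31 -16.18] turn -0.001
[0.10150208 0.14690575 0.02682384]
```

View pics/w26.png

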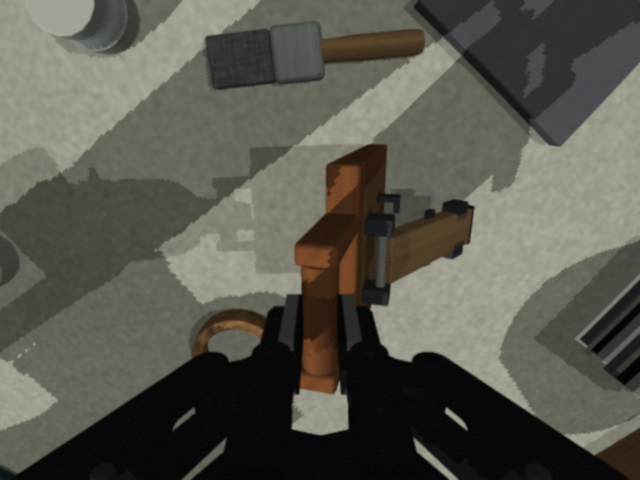

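Request:
apply_moves --rows '[[[-0.1,0,0.7],0],[[-0.2,0,1.4],0],[[-0.25,0,2.1],0],[[-0.3,0,2.8],0],[[-0.3,0,3.5],0],[[-0.3,0,4.2],0],[[-0.3,0,4.8],0],[[-0.3,0,4.8],0]]'

```text
clock: 24.2
tcp_pos: [0.6642, -0.0541, 0.2687]
orientation: [0.425, 1.552, -0.352]
wrist_force: [-2.5, -2.3, 9.2]
opening: 0.0143
```

```bash
python3 - <<'E'
from h import *
f=manip.grab_frame("wrist"); cv2.imwrite("pics/w27.png",f["color"])
f=manip.grab_frame("scene"); crop(f,"s27.png",240,150,440,320,4)
mv([.5131,.0919,.075],YAW); print(manip.sense()["torque"])
E
```

```text
t 24.3 tcp [ 0.6638 -0.0537  0.2687] q [-0.18  0.48  1.41 -0.    1.24  0.59] toolx [ 0.018 -0.006 -1.   ] F [-2.4 -1.5  8.9] op 0.0146
shift cm [ 19.01  -0.33 -21.28] turn -0.002
[-0.31517442  0.45242037  0.07270751]
```

View pics/w27.png

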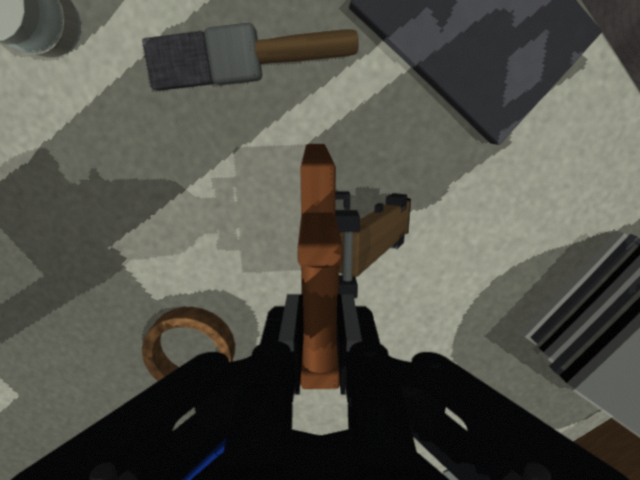

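View pics/s27.png

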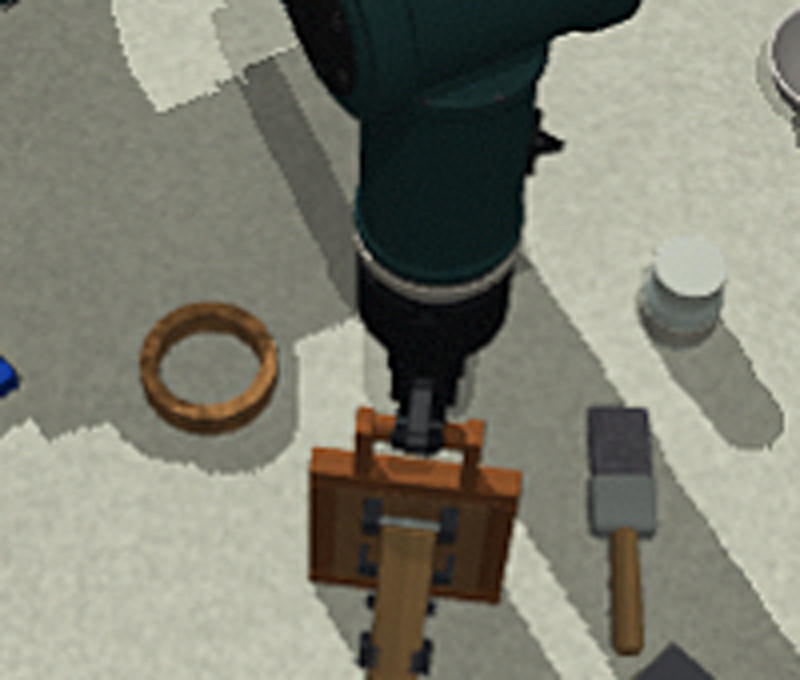

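The painting is upright. Now tip it back onto the foot, relieving about 2 mm.

Request:
apply_moves --rows '[[[-0.25,0,0.3],0],[[-0.25,0,0.9],0],[[-0.22,0,1.5],0],[[-0.2,0,2.1],0],[[-0.15,0,2.8],0],[[-0.1,0,3.4],0],[[0,0,4.0],0],[[0.05,0,4.3],0],[[0.05,0,4.3],0]]'

```text
clock: 25.2
tcp_pos: [0.6946, -0.0842, 0.2686]
orientation: [0.426, 1.552, -0.351]
wrist_force: [-0.1, 0.5, -0.1]
opening: 0.0141
```

```bash
python3 - <<'E'
from h import *
f=manip.grab_frame("wrist"); cv2.imwrite("pics/w28.png",f["color"])
f=manip.grab_frame("scene"); crop(f,"s28.png",240,150,440,320,4)
mv([.5131,.0919,.075],YAW); print(manip.sense()["torque"])
E
```

```text
t 25.3 tcp [ 0.6942 -0.0838  0.2688] q [-0.22  0.52  1.33 -0.    1.27  0.56] toolx [ 0.017 -0.006 -1.   ] F [-0.3 -0.4  0.2] op 0.0142
shift cm [ 18.96  -0.32 -25.55] turn -0.002
[ 0.02479417  0.03542243 -0.01925226]
```

View pics/w28.png

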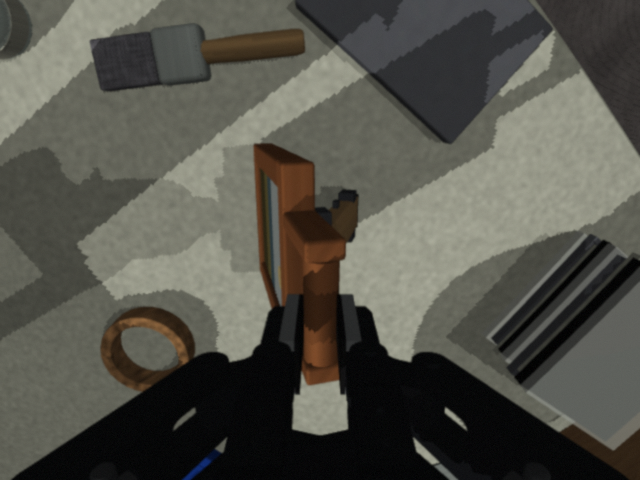

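View pics/s28.png

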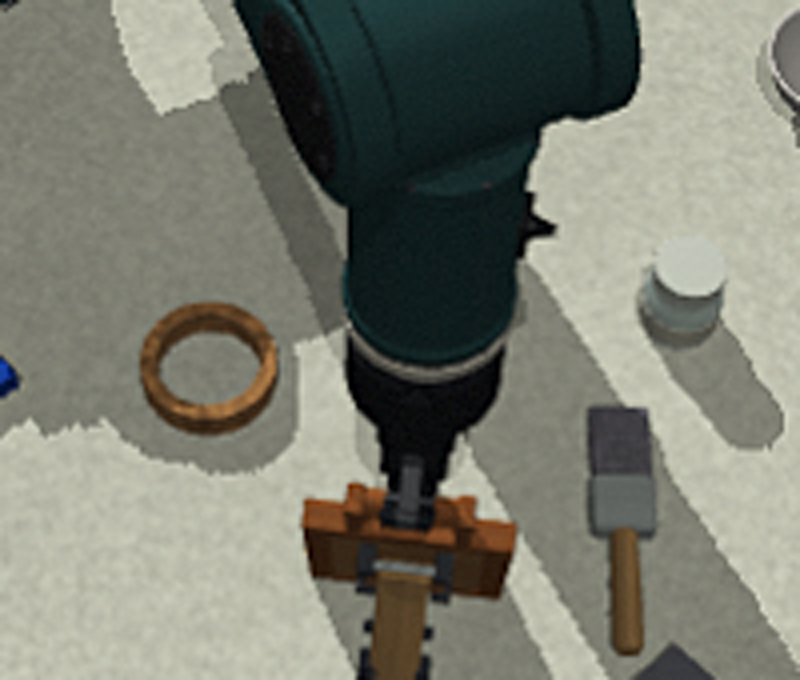

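Leaning back at about 12–13°, no load. Continue gently until the foot carries.

Request:
apply_moves --rows '[[[0.05,0,0.4],0],[[0.15,0,0.8],0],[[0.25,0,1.2],0],[[0.35,0,1.6],0],[[0.45,0,1.9],0],[[0.45,0,1.9],0]]'

```text
clock: 25.9
tcp_pos: [0.7088, -0.0974, 0.2661]
orientation: [0.458, 1.55, -0.319]
wrist_force: [-1.9, 1.7, 6.3]
opening: 0.0142
```

```bash
python3 - <<'E'
from h import *
f=manip.grab_frame("wrist"); cv2.imwrite("pics/w29.png",f["color"])
f=manip.grab_frame("scene"); crop(f,"s29.png",240,170,440,340,4)
mv([.5131,.0919,.075],YAW); print(manip.sense()["torque"])
E
```

```text
t 26.0 tcp [ 0.7083 -0.0971  0.2656] q [-0.23  0.55  1.29 -0.    1.28  0.55] toolx [ 0.019 -0.006 -1.   ] F [-1.   1.3  4. ] op 0.0142
shift cm [ 18.58  -0.37 -27.5 ] turn -0.002
[ 0.18784221  0.21778778 -0.08608158]
```

View pics/w29.png

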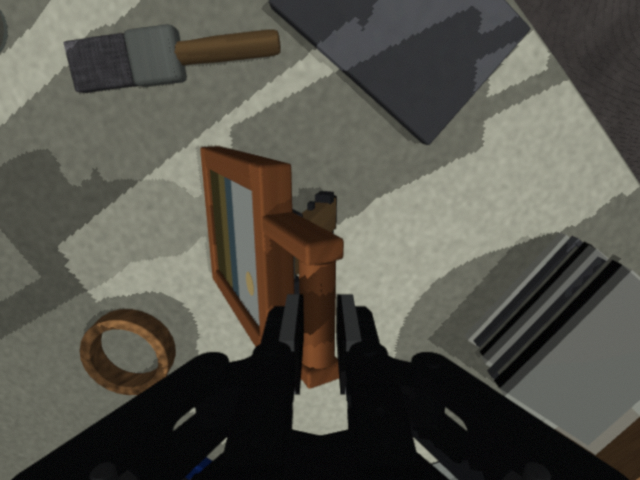

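View pics/s29.png

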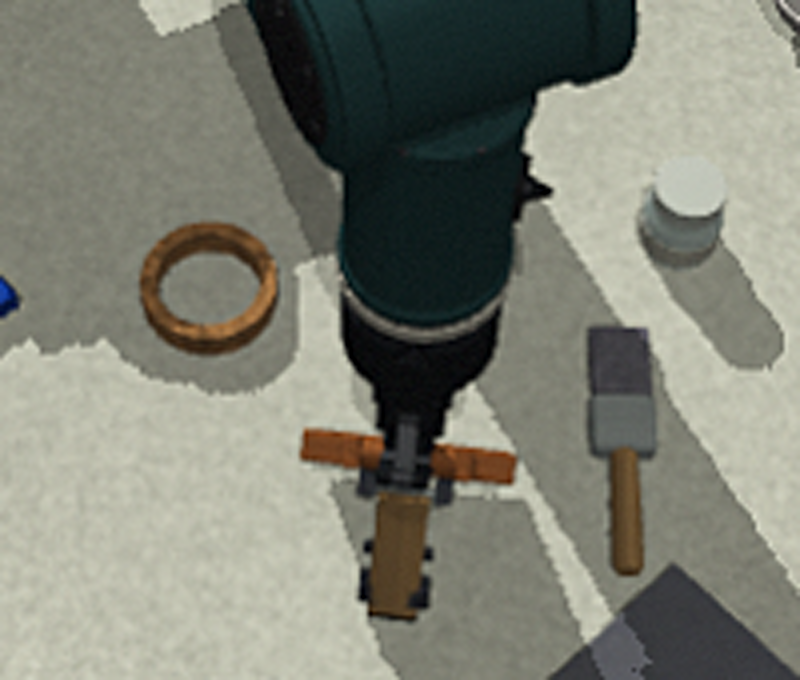

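Force now shows the foot and edge taking the load. Ease the jaws open slightly and see whether it settles.

Request:
apply_moves --rows '[[[-0.1,0,0],0],[[-0.1,0,0],0],[[-0.1,0,0],0]]' --jaw -0.62

```text
clock: 26.3
tcp_pos: [0.7082, -0.0971, 0.2665]
orientation: [0.456, 1.552, -0.321]
wrist_force: [-1.3, 1.2, 1.9]
opening: 0.0161
```

Request:
apply_moves --rows '[[[0,0,0],0],[[0,0,0],0],[[0,0,0],0]]' --jaw -0.45

```text
clock: 26.6
tcp_pos: [0.7081, -0.097, 0.2663]
orientation: [0.456, 1.552, -0.321]
wrist_force: [-1.8, 1.0, 0.6]
opening: 0.0234
```

```bash
python3 - <<'E'
from h import *
f=manip.grab_frame("wrist"); cv2.imwrite("pics/w30.png",f["color"])
mv([.5131,.0919,.075],YAW); print(manip.sense()["torque"])
E
```

```text
t 26.65 tcp [ 0.7081 -0.097   0.2663] q [-0.23  0.55  1.29 -0.    1.29  0.55] toolx [ 0.018 -0.006 -1.   ] F [-0.3  0.8  0.7] op 0.0235
shift cm [ 18.67  -0.35 -27.47] turn -0.002
[0.11579181 0.18083623 0.02703157]
```

View pics/w30.png

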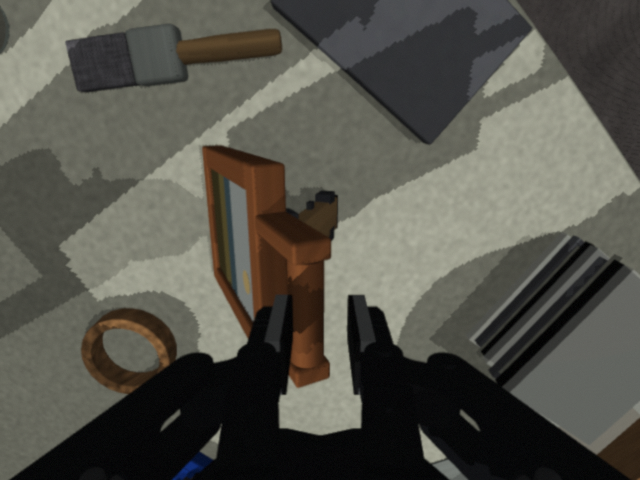

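The bar moved toward the front pad. I'll shift the tool that way by 8 mm to see whether the painting follows or stands by itself.

Request:
apply_moves --rows '[[[0,0,-0.2],0],[[0,0,-0.5],0],[[0,0,-0.8],0],[[0,0,-0.8],0],[[0,0,-0.8],0]]' --jaw -0.3

```text
clock: 27.15
tcp_pos: [0.7026, -0.0915, 0.2664]
orientation: [0.443, 1.551, -0.334]
wrist_force: [0.6, -0.4, -0.0]
opening: 0.0296
```

```bash
python3 - <<'E'
from h import *
f=manip.grab_frame("wrist"); cv2.imwrite("pics/w31.png",f["color"])
mv([.5131,.0919,.075],YAW); print(manip.sense()["torque"])
E
```

```text
t 27.2 tcp [ 0.7027 -0.0916  0.2663] q [-0.23  0.54  1.31 -0.    1.28  0.55] toolx [ 0.019 -0.006 -1.   ] F [-0.2  0.9  0.2] op 0.0302
shift cm [ 18.66  -0.36 -26.72] turn -0.002
[-0.0023374   0.00359602  0.01451869]
```

View pics/w31.png

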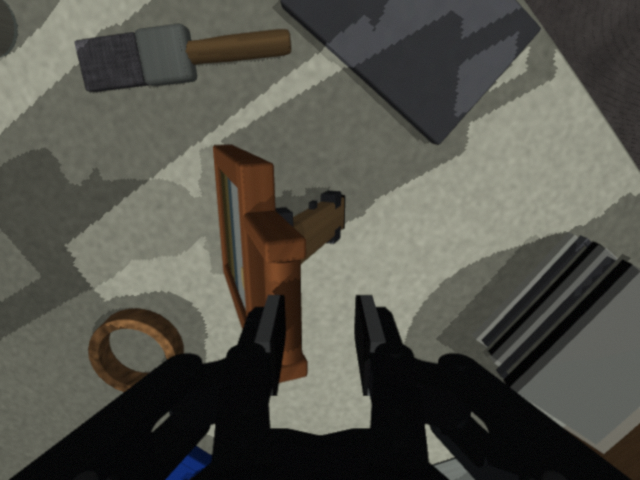

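```bash
python3 - <<'E'
from h import *
f=manip.grab_frame("wrist"); cv2.imwrite("pics/w32.png",f["color"][120:420,180:380].repeat(2,0).repeat(2,1)); 
f=manip.grab_frame("scene"); crop(f,"s32.png",290,220,410,330,6)
print(manip.sense()["wrist_force"])
E
```

```text
[ 0.05871567 -0.09905218  0.34153186]
```

View pics/w32.png

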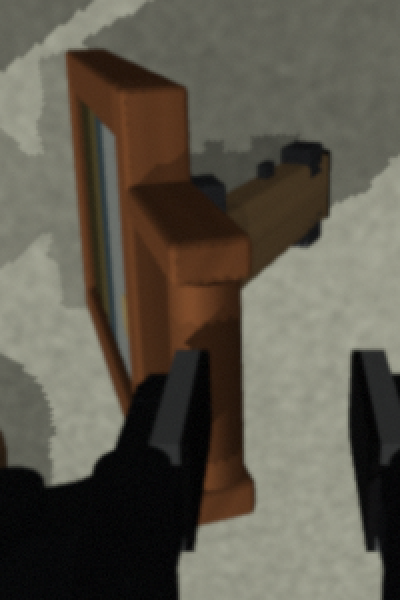

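View pics/s32.png

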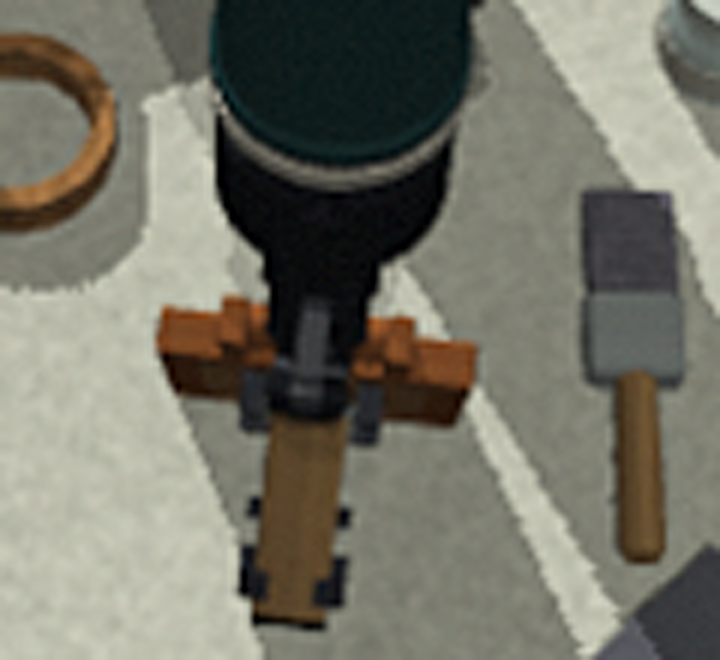

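```bash
python3 - <<'E'
from h import *
f=manip.grab_frame("wrist"); g=manip.grab_frame("scene")
V=np.array([-U[1],U[0]])
def uv(P): return (P[:,:2]@np.c_[U,V]).round(4).tolist()
print("bar wrist",[uv(plane(f,[(282,285),(283,300)],h)) for h in(.18,.19,.2)])
print("foot end wrist",[uv(plane(f,[(344,213)],h)) for h in(.0,.02)])
# scene: foot end lower edge crop (290,625)/6
print("foot end scene",[uv(plane(g,[(290+288/6-.4,220+622/6-.4)],h)) for h in(.0,.02)])
print("frame top corners back scene",[uv(plane(g,[(290+158/6-.4,220+345/6-.4),(290+475/6-.4,220+385/6-.4)],h)) for h in(.13,.15)])
print("tcp",manip.sense()["tcp_pos"][:2]@np.c_[U,V])
for L in (103,106,110):
    a=np.deg2rad(L);rot=lambda x,z:(x*np.cos(a)-z*np.sin(a),x*np.sin(a)+z*np.cos(a))
    print(L,"foot-bar",rot(-156.5,93.3),"bar-backedge",rot(194,-9),"foot-backedge",rot(37.5,84.3))
E
```

```text
bar wrist [[[-0.5489, -0.433], [-0.5491, -0.4253]], [[-0.5498, -0.4377], [-0.55, -0.4305]], [[-0.5508, -0.4424], [-0.5509, -0.4357]]]
foot end wrist [[[-0.5919, -0.4212]], [[-0.5903, -0.4262]]]
foot end scene [[[-0.5886, -0.4265]], [[-0.5966, -0.4267]]]
frame top corners back scene [[[-0.536, -0.3665], [-0.5369, -0.4869]], [[-0.5459, -0.3679], [-0.5468, -0.486]]]
tcp [-0.56611304 -0.42614507]
103 foot-bar (np.float64(-55.703887039647576), np.float64(-173.47684850917193)) bar-backedge (np.float64(-34.8711739596427), np.float64(191.05235205743043)) foot-backedge (np.float64(-90.57506099929026), np.float64(17.575503548258503))
106 foot-bar (np.float64(-46.548470045684795), np.float64(-176.15442071207292)) bar-backedge (np.float64(-44.822291765052945), np.float64(188.96550521438687)) foot-backedge (np.float64(-91.37076181073775), np.float64(12.811084502313939))
110 foot-bar (np.float64(-34.1471690888581), np.float64(-178.97237452527958)) bar-backedge (np.float64(-57.89467421810656), np.float64(185.37854972239725)) foot-backedge (np.float64(-92.04184330696465), np.float64(6.40617519711769))
```

Foot-to-bar offset (about −36 mm to the foot's centre) fits a 19–20° natural lean. Force is zero and the bar is at or below the fingertips, so the painting stands free. Withdraw straight up.

Request:
apply_moves --rows '[[[-0.5,0,0],0],[[-1,0,0],0],[[-2,0,0],0],[[-4,0,0],0],[[-7,0,0],0],[[-10,0,0],0],[[-10,0,0],0]]'

```text
clock: 28.1
tcp_pos: [0.7029, -0.0914, 0.3729]
orientation: [0.487, 1.541, -0.289]
wrist_force: [0.3, -0.5, 0.1]
opening: 0.03
```

```bash
python3 - <<'E'
from h import *
mv([.45,.2,.38],YAW)
f=manip.grab_frame("wrist"); cv2.imwrite("pics/w33.png",f["color"])
f=manip.grab_frame("scene"); crop(f,"s33.png",290,200,410,330,5)
E
```

```text
t 28.1 tcp [ 0.7029 -0.0914  0.3729] q [-0.23  0.46  1.18 -0.    1.47  0.55] toolx [ 0.028 -0.008 -1.   ] F [ 0.3 -0.5  0.1] op 0.03
shift cm [ -1.66   3.07 -38.43] turn -0.002
```

View pics/w33.png

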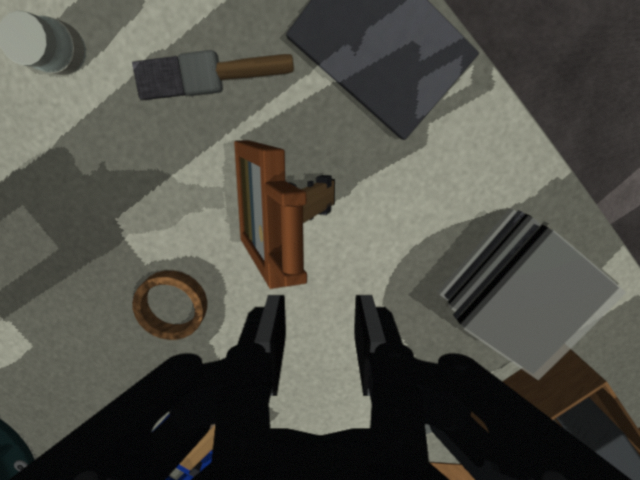

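View pics/s33.png

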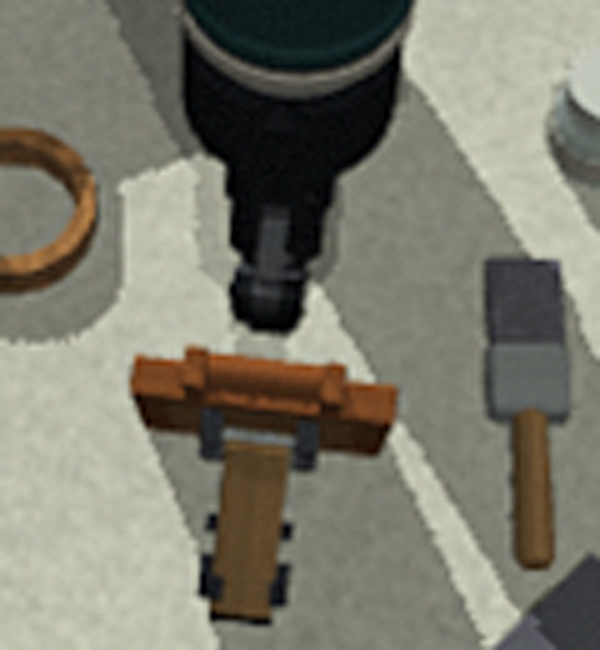

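It stands by itself. Move the arm clear and check with the top view.

Request:
apply_moves --rows '[[[-1,0,-5],0],[[-1,0,-10],0],[[-1,0,-15],0],[[-1,2,-20],0],[[-1,3,-25],0],[[-1,3,-30],0],[[-1,3,-34],0],[[-1,3,-34],0],[[-1,3,-34],0],[[-1,3,-34],0]]'

```text
clock: 29.2
tcp_pos: [0.4802, 0.1682, 0.3713]
orientation: [0.44, 1.548, -0.337]
wrist_force: [-0.2, -0.0, 0.1]
opening: 0.0298
```

```bash
python3 - <<'E'
from h import *
s=manip.sense(); print(s["clock"],s["tcp_pos"])
f=manip.grab_frame("top"); cv2.imwrite("pics/t34.png",f["color"])
g=manip.grab_frame("scene"); cv2.imwrite("pics/s34.png",g["color"]); crop(f,"t34c.png",270,130,400,250,5)
for a,b in(("t34","top0"),("s34","scene0")):
    d=cv2.absdiff(cv2.imread(f"pics/{a}.png"),cv2.imread(f"pics/{b}.png")).max(2); cv2.imwrite(f"pics/d{a}.png",d)
E
```

```text
29.2 [0.48023755 0.16815425 0.37131128]
```

View pics/t34.png

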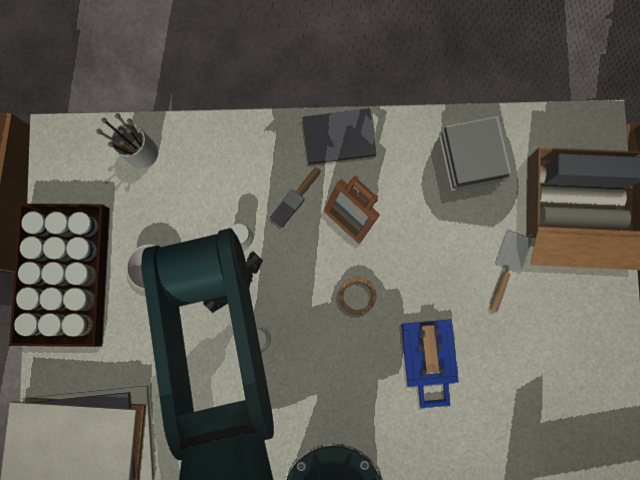

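View pics/t34c.png

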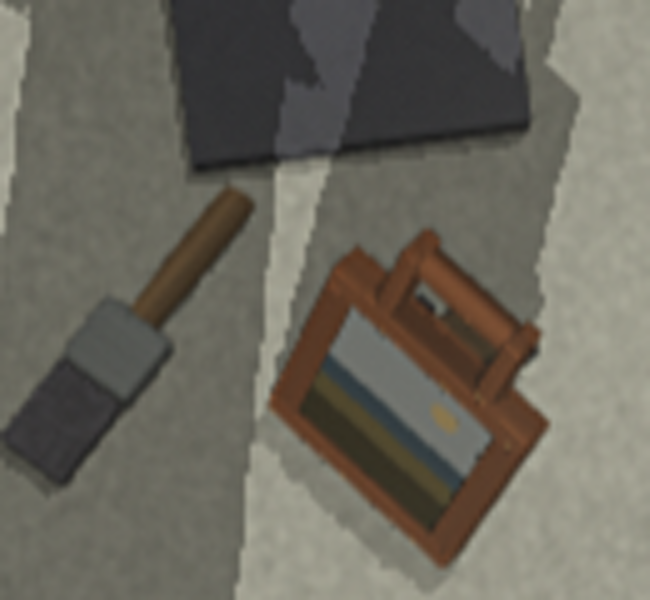

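View pics/s34.png

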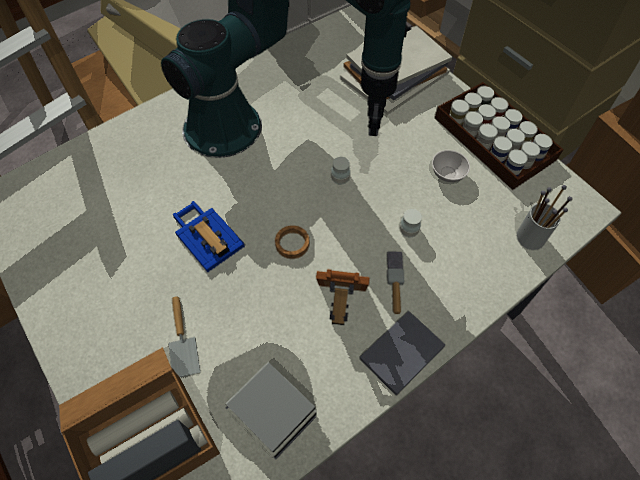

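```bash
python3 - <<'E'
from h import *
f=manip.grab_frame("top"); g=manip.grab_frame("scene")
b=plane(f,np.array([(272,405),(443,566)])/5+[269.6,129.6],.006); m=b.mean(0)[:2]
print("bottom",b.round(3),"width",np.linalg.norm(b[0]-b[1]))
print("start bottom",C-.0017*U-.075*U,"shift",np.linalg.norm(m-(C-.0767*U)))
def tri(p,q):
    o1,d1=ray(f,[p]);o2,d2=ray(g,[q]);A=np.c_[d1[0],-d2[0]];t=np.linalg.lstsq(A,o2-o1,rcond=None)[0]
    P=o1+t[0]*d1[0];Q=o2+t[1]*d2[0];return (P+Q)/2,np.linalg.norm(P-Q)
crop(g,"s35.png",300,250,390,335,8); crop(f,"t35.png",310,165,390,250,8)
E
```

```text
bottom [[ 0.681  0.007  0.006]
 [ 0.598 -0.075  0.006]] width 0.11617877773656356
start bottom [ 0.63358545 -0.03277475] shift 0.005977999114100214
```

View pics/s35.png

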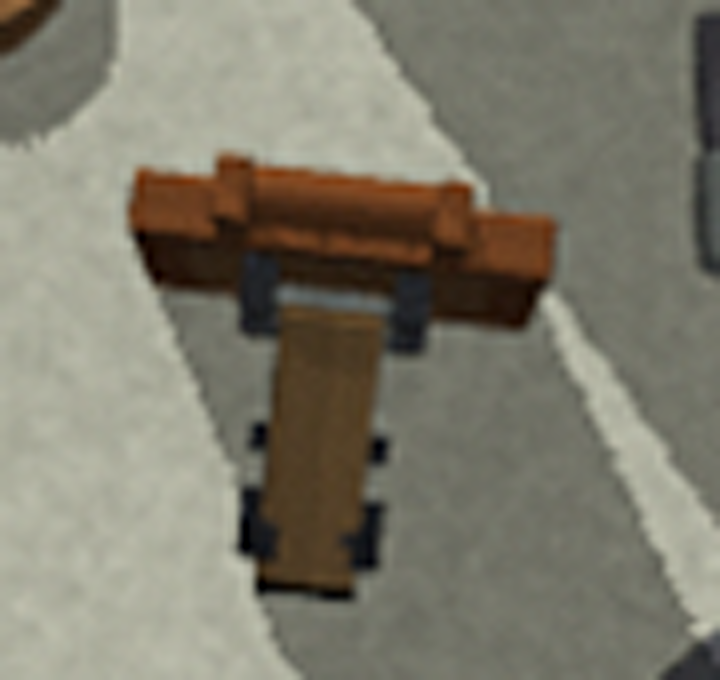

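View pics/t35.png

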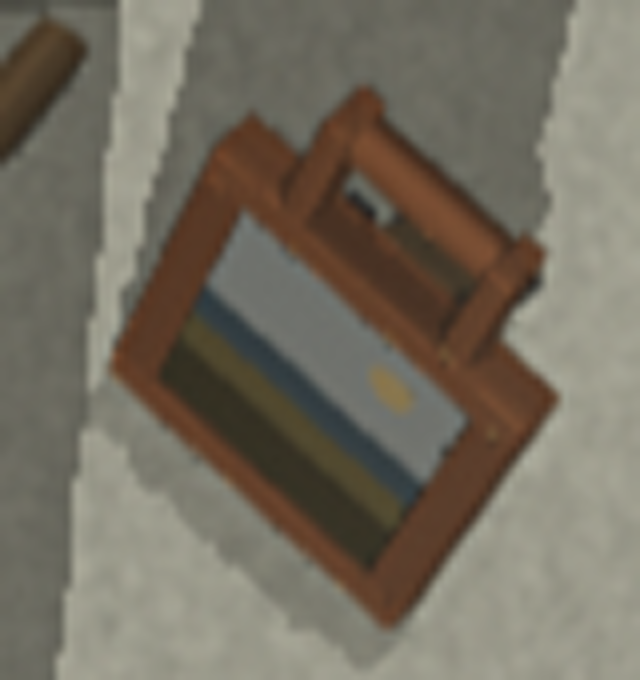

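```bash
python3 - <<'E'
from h import *
f=manip.grab_frame("top"); g=manip.grab_frame("scene")
def tri(p,q):
    p=np.array(p)/8+[309.6,164.6]; q=np.array(q)/8+[299.6,249.6]
    o1,d1=ray(f,[p]);o2,d2=ray(g,[q]);A=np.c_[d1[0],-d2[0]];t=np.linalg.lstsq(A,o2-o1,rcond=None)[0]
    P=o1+t[0]*d1[0];Q=o2+t[1]*d2[0];return (P+Q)/2,np.linalg.norm(P-Q)
a=tri((558,397),(133,228));b=tri((250,115),(550,278));print(a,b)
m=(a[0]+b[0])/2; bot=plane(f,np.array([(112,365),(388,628)])/8+[309.6,164.6],.006).mean(0)-np.array([*(.017*U),0.006]); 
d=m-bot;print("len",np.linalg.norm(d),"lean",np.arctan2(np.hypot(*d[:2]),d[2]))
print("foot",plane(g,np.array([(305,590)])/8+[299.6,249.6],.005)[0]@np.array([*U,0]), bot@np.array([*U,0]))
print(manip.sense()["clock"])
E
```

```text
(array([ 0.6444451 , -0.11796166,  0.13854537]), np.float64(0.0030927062969216845)) (array([ 0.7270809 , -0.03377147,  0.13890519]), np.float64(0.0022940344484739385))
len 0.14614072851575194 lean 0.3199275873349595
foot -0.5907650985849685 -0.4971106722343269
29.5
```

```bash
python3 - <<'E'
from rig import manip
print(manip.sense()["dq"].round(3)); print(manip.job_done())
E
```

```text
[ 0.002 -0.004  0.003 -0.     0.001 -0.001]
the job is handed in; nothing more can be done
None
```

The painting is standing by itself on its bottom edge and open kickstand, and I handed the job in at about 29.5 s. I squeezed the two buttons, swung the stand out to its stop, then raised the painting by the handle bar and tipped it back onto the foot. The first handle grasp was too shallow: the bar slipped out and the painting dropped back flat. I regrasped it lower and turned the painting upright with a light grip.

**Last checks:**
- **Lean:** about 0.32 rad off vertical, with the frame's top edge at about 139 mm, as expected for a 20° lean.
- **Kickstand and foot:** the stand matched 0.733 rad in the picture taken before the lift. At the end, the foot sat about 92–94 mm behind the bottom edge, which fits a fully open stand with the foot on the table.
- **Position:** the bottom edge is about 6 mm from where it started.
- **Surroundings:** by eye the other things look unmoved. In the top view the arm hides one jar and part of the bowl, but both show in the scene view. The gripper is clear, with no wrist force.

**Disagreements:** the measured frame lengths came out about 3% short (146 mm instead of 150), so the figures above are good to a few millimetres. The mask-based outline in the first top view failed, and I used hand-picked corners instead. The fingertip length I read from the picture (about 66 mm) disagreed with the stated 73 mm, and contact with the table backed the stated value.

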